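# Press a brass bushing onto a wooden collar and hold it while the glue grabs

### The job

On the small green lever press, thread the blue-painted wooden collar down the steel post until it is fully home, then the brass bushing on top of it, also fully home. Only then flip the red safety catch right over to its stop, and after that pull the lever all the way down to its stop, so that its sprung foot presses on the bushing, and hold it there: the lever springs back, so finish while still holding it down. Leave everything else on the bench, the black collar too, where it is.

Things in the scene. Friction and masses are not known exactly. Their poses are not given: they have to be found in the camera images.
- press: Green lever press fixed to the bench. Origin on the bench under the post's axis; z up; own +y points from post to lever hinge. Base plate 15 mm thick, x -77 to 47, y -50 to 175 mm. Steel post 16 mm diameter, top 51 mm above the bench, tapered over its last 4 mm. Two hinge cheeks 100 mm high at y = 120; catch pillar 119 mm high at x = -50, y = 117. Position and yaw vary.
- post_foot (a point): Point on the post's axis at the top face of the base plate (15 mm above the bench): where the underside of the first collar must sit. Axes as those of the press.
- wood_collar: Wooden ring painted blue, outside diameter 44 mm, hole 20 mm, 18 mm high, about 20 g. Origin at the centre of its underside, z along its axis. Lies flat on the bench at the start. Goes on the post first.
- brass_bushing: Brass ring, outside diameter 32 mm, hole 20 mm, 20 mm high, about 80 g. Origin at the centre of its underside, z along its axis. Lies flat on the bench at the start. Goes on the post second; home when its underside rests on the wooden collar, 18 mm above point post_foot.
- lever (a joint): Lever angle, rad. 0 = up at rest, leaning 15 degrees back past upright, away from the post; grows as pulled over and down towards the post; 1.83 = level, at its stop. A spring returns it when let go. The grip takes 1 to 4 N, rising from 5 to 12 N over the last 0.05 rad as the foot presses the bushing. With the catch on it is blocked after about 0.06 rad.
- lever_grip (a point): Centre of the black barrel grip at the lever's end, 28 mm diameter, 36 mm long with flat ends, lying crosswise along the press's x and turning freely on its pin. It is at the end of the lever's round steel bar (16 mm diameter), 190 mm from the hinge. Lever up: 269 mm above the bench; lever down: 85 mm above it, 70 mm beyond the post on the side away from the hinge.
- lever_hinge (a point): Point on the lever's hinge axis, 85 mm above the bench. The axis is horizontal, along the press's own x; the lever swings in the vertical plane that contains the press's y axis and the post.
- foot: Sprung presser foot under the lever: black rubber disc, 30 mm diameter, 8 mm thick, 120 mm along the lever from the hinge. Origin at the centre of its pressing face. It gives up to 8 mm, 2 N at first touch and 1.5 N more per mm; with the lever at its stop on the full stack it is pushed in about 6.5 mm and presses with about 12 N.
- catch (a joint): Safety catch angle, rad. 0 = on: its inner arm lies across in front of the lever and blocks it; grows as its red bar is pushed over, away from the lever and down; 1.3 = fully flipped, at its stop. The lever is clear from about 1.1. Stiff hinge: takes about 1.5 N at the bar and stays where it is left.
- catch_bar (a point): Middle of the red cross bar of the catch, 16 mm diameter and 48 mm long over its ends, lying along the press's y axis, 60 mm from the catch hinge. With the catch on it lies 39 mm from the hinge towards the press's -x and 46 mm above the hinge (181 mm above the bench); fully flipped, 55 mm to -x and 24 mm below the hinge.
- catch_hinge (a point): Point on the catch's hinge axis, which is horizontal along the press's y; 135 mm above the bench, 50 mm to the press's -x side of the lever's plane.
- black_collar: Bystander: black plastic ring, outside diameter 38 mm, 14 mm high, lying among the other two rings. Origin at the centre of its underside. Leave alone.
- offcut: Bystander: brown wood block 70 x 35 x 30 mm. Origin at the centre of its underside.
- screwdriver: Bystander: screwdriver lying on the bench.
- glue_brush: Bystander: brush lying on the bench.
- spray_can: Bystander: can, 60 mm diameter, 170 mm high, standing. Origin at the centre of its underside.
- screw_jar: Bystander: amber jar with an orange cap, 64 mm diameter, 75 mm high. Origin at the centre of its underside.
- dish: Bystander: small blue bowl, 80 mm diameter, 40 mm high. Origin at the centre of its underside.
- sanding_block: Bystander: cork block 100 x 60 x 30 mm. Origin at the centre of its underside.
There are look-alikes about, which are no part of the job. Leave any white look-alike of the wood_collar alone.

How it is judged:
By the outcome, as a careful person would: the job done as asked, in the order asked, and still so for the second after the job is handed in, while the arm keeps its last pose, push and grip.
It also fails if it takes over 72 s, if anything falls off the work surface, if the arm or the gripper's body presses on something with over 40 N, if the wrist force passes 120 N, or if a joint passes its speed limit or range.

### The arm

A 7-joint arm with a two-finger parallel gripper is mounted at the origin on the work surface. World frame = base frame: x ahead of the robot, y to its left, z up, the work surface at z = 0. Lengths are in mm, angles in rad, forces in N, time in s.
With the tool pointing down it reaches from about 400 to 900 mm from the base axis. Payload 5.6 kg.
Tool frame: the origin (TCP) lies at the very end of the fingers, on their centre line; the grasp point (between the pads) lies 19 mm behind it; z points along the fingers, x is the direction in which the jaws open and shut, and the axes are right-handed (so a half turn about z gives the same grasp; the last joint's range is limited). The gripper opens to 92 mm and grips with 3 to 60 N. Pads are 20 mm wide; open, the fingers measure 128 mm over their backs; the gripper's body (75 mm by 189 mm) begins 69 mm behind the grasp point.
Start: joints at [1.229, 0.468, -0.012, 1.603, 0.006, 1.071, -0.056], TCP at [191.301, -621.219, 214.592] pointing down, gripper open.
Joint ranges: [-2.53, 2.53], [-0.31, 2.02], [-1.57, 1.55], [0.28, 2.44], [-1.29, 4.43], [0.15, 1.84], [-2.92, 2.92]. Speed limits (rad/s): [2.57, 2.57, 3.14, 3.14, 3.14, 3.14, 3.14].

### API

Orientations are given as a unit quaternion [w, x, y, z].
In Python, from bench import bot, snapshot, get_calibration, ticket gives the robot as it stands. The module is installed in compiled form; this text tells all that it offers.
- The arm moves only by the tool apply_moves, never from a script. Its argument "targets" is a list of rows, each an object of numbers: "tx", "ty", "tz": the shift along the tool's x, y, z in m; "yaw": the turn about the tool's z in degrees; "fingers": the gripper's target within -1 to 1 (shut at 1, half-way at 0, fully open at -1). In form: [{"tx": .., "ty": .., "tz": .., "yaw": .., "fingers": ..}, ...]. A call has 1 to 12 rows; each row is the pose to reach, as a shift and turn from the pose commanded when the call began, along the tool's axes at that moment; what a row does not reach only later rows make up. A row lasts 1/8 s, in which the tool goes at most 62.5 mm and 10.7 degrees, less where a joint would pass 70% of its speed; a pose out of reach is approached as far as the arm can. A call with a gripper value outside its range is refused whole. The fingers move at their own pace and stop on an object; the grip force is fixed at half the most. Time passes only in rows, so rows that repeat a pose let the fingers close. It gives the time, the measured TCP pose, the force and the opening at its end, in the units of the state.
- bot.sense(): the state, without advancing time (a new reading comes with each control period).
- snapshot(name): name is "side" or "top"; returns the picture (420x560x3 uint8, red, green, blue); there is no depth.
- get_calibration(name): a dict with "K" (3x3 intrinsics, pixels), "R" (3x3) and "t" (3): a world point X has camera coordinates R X + t. Camera axes: x right, y down, z forward; pixel columns grow to the right and rows downward; lengths in mm; the calibration is good to about 2 mm. A picture is of the moment at which its call begins. get_calibration takes no time and is no camera call.
- ticket.job_done(): hands the job in, once; it reports no verdict.
The state is a dict: "time": time; "qpos": joint angles; "joint_velocities": joint speeds; "joint_torque": joint torques, N m; "ee_pos": TCP position; "ee_rot": TCP orientation; "force": force on the tool from outside, world axes, zero at the start; "moment": the same for the moment, N m; "width": finger opening in mm.
Only numpy, scipy, OpenCV 4.12 (cv2) and the standard library are available. Lean on these libraries where they do the work, as an engineer would, in place of code of your own. Each camera call takes 0.05 s, during which the arm holds its last target.

## Working session

There is one attempt and no reset: what is moved stays moved. The work goes in short steps, Python scripts to look and compute and a tool call to move; the robot and the scene stay as the last step left them, time stands still between calls to the robot, and variables do not carry over. Pictures are saved under pics/ and viewed, and the job is handed in when it is done.

Besides the shell and the picture viewer there is one more tool, called by a JSON object that holds its "method" and its "body", one argument or row to a line. apply_moves: Moves the arm, as the interface text tells. Its arguments: {"type":"object","properties":{"targets":{"type":"array","items":{"type":"object","properties":{"tx":{"type":"number"},"ty":{"type":"number"},"tz":{"type":"number"},"yaw":{"type":"number"},"fingers":{"type":"number"}}}}},"required":["targets"]}

```bash
mkdir -p pics
python3 - <<'E'
from bench import bot,snapshot,get_calibration
import cv2
s=bot.sense()
print(s)
for n in("side","top"):
    c=get_calibration(n);print(n,c)
    im=snapshot(n);cv2.imwrite(f"pics/{n}0.png",im[:,:,::-1])
E
```

```text
{'time': 0.0, 'qpos': array([ 1.22899879,  0.468382  , -0.01158809,  1.60361343,  0.00603922,
        1.07139164, -0.05631766]), 'joint_velocities': array([ 6.35723270e-04,  2.37368507e-04,  3.60119285e-05,  1.67702311e-03,
       -2.44211271e-03, -2.31314263e-03,  1.26695304e-03]), 'joint_torque': array([-2.71022182e-04, -5.20572710e+01, -1.25297098e-02, -2.43743384e+01,
       -5.66789252e-02,  1.73461391e-02,  1.55879238e-04]), 'ee_pos': array([ 191.08446508, -620.67352805,  213.64144484]), 'ee_rot': array([-4.54722244e-04,  8.04455587e-01, -5.94012148e-01, -7.54044751e-04]), 'force': array([ 0.57840704, -0.33191381,  0.87728287]), 'moment': array([-0.00064924, -0.01019616, -0.01181498]), 'width': 92.02016145648717}
side {'K': array([[398.44604544,   0.        , 282.26836594],
       [  0.        , 398.44604544, 203.67716792],
       [  0.        ,   0.        ,   1.        ]]), 'R': array([[ 0.91045724, -0.41343521,  0.01178786],
       [-0.30880102, -0.69844211, -0.64561641],
       [ 0.27515369,  0.58416603, -0.76357089]]), 't': array([-544.45210385,  261.12677937, 1111.02398871])}
top {'K': array([[436.73631333,   0.        , 286.37201434],
       [  0.        , 436.73631333, 213.54381717],
       [  0.        ,   0.        ,   1.        ]]), 'R': array([[ 0.02258055, -0.99970461, -0.00899003],
       [-0.98271366, -0.02054222, -0.18398882],
       [ 0.1837498 ,  0.0129892 , -0.98288722]]), 't': array([ -47.22927975,  591.82883755, 1292.86177037])}
```

View pics/side0.png

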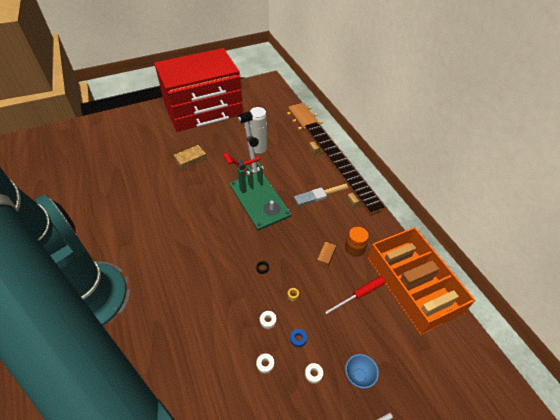

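View pics/top0.png

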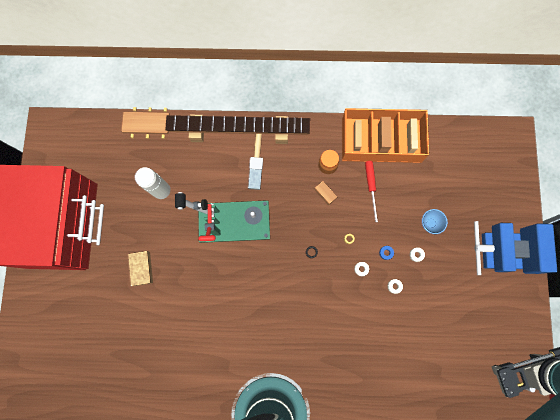

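The side view shows the blue ring at (299,338), the brass ring at (293,294), the black ring at (263,267), and white rings at (268,319), (265,363) and (314,373). In the top view, blue is at (387,253), brass at (350,239), black at (311,252), and the press is around (235,222).

```bash
cat > h.py <<'E'
import numpy as np, cv2
from bench import bot,snapshot,get_calibration
C={n:get_calibration(n) for n in("side","top")}
def proj(n,X):
    c=C[n];p=c["K"]@(c["R"]@np.asarray(X,float)+c["t"]);return p[:2]/p[2]
def ray(n,uv):
    c=C[n];d=c["R"].T@np.linalg.solve(c["K"],[uv[0],uv[1],1.]);return -c["R"].T@c["t"],d/np.linalg.norm(d)
def onz(n,uv,z):
    o,d=ray(n,uv);return o+d*(z-o[2])/d[2]
def tri(us,ut):
    A=np.zeros((3,3));b=np.zeros(3);L=[]
    for n,u in(("side",us),("top",ut)):
        o,d=ray(n,u);P=np.eye(3)-np.outer(d,d);A+=P;b+=P@o;L.append((o,d))
    X=np.linalg.solve(A,b)
    gap=[np.linalg.norm(np.cross(X-o,d)) for o,d in L]
    return X,max(gap)
def blobs(im,lo,hi,minA=15):
    hsv=cv2.cvtColor(im,cv2.COLOR_RGB2HSV);m=cv2.inRange(hsv,np.array(lo),np.array(hi))
    n,l,s,c=cv2.connectedComponentsWithStats(m,connectivity=8)
    return [(c[i].round(2),s[i].tolist()) for i in range(1,n) if s[i,4]>=minA],l,m
def save(im,name,box,k):
    x0,y0,x1,y1=box;cv2.imwrite(f"pics/{name}.png",cv2.resize(im[y0:y1,x0:x1,::-1],None,fx=k,fy=k,interpolation=cv2.INTER_CUBIC))
E
python3 - <<'E'
from h import *
I={n:cv2.imread(f"pics/{n}0.png")[:,:,::-1].copy() for n in("side","top")}
for n in I:
    print(n)
    for nm,lo,hi in(("blue",(105,150,60),(120,255,255)),("brass",(20,120,90),(32,255,255)),("green",(65,80,40),(85,255,160)),("red",(0,200,120),(4,255,255))):
        for c,s in blobs(I[n],lo,hi)[0]: print(nm,c,s)
save(I["side"],"s_rings",(230,240,350,400),5)if 0 else None
save(I["side"],"s_rings",(240,250,340,390),4);save(I["top"],"t_rings",(290,220,440,310),5)
save(I["side"],"s_press",(210,95,310,235),4);save(I["top"],"t_press",(160,180,290,255),6)
E
```

```text
side
blue [298.02 337.51] [290, 329, 17, 18, 195]
brass [292.78 293.37] [288, 288, 11, 13, 65]
brass [431.11 304.65] [427, 300, 9, 10, 37]
green [257.73 197.45] [230, 162, 61, 68, 1793]
green [ 35.65 262.76] [32, 257, 9, 12, 17]
green [ 66.11 261.95] [62, 258, 9, 10, 19]
green [ 58.95 289.85] [54, 287, 10, 6, 20]
green [100.27 353.73] [96, 351, 11, 8, 15]
red [194.46  67.57] [154, 48, 85, 41, 2028]
red [203.05  84.1 ] [167, 75, 73, 19, 205]
red [233.24  91.06] [226, 89, 15, 6, 34]
red [182.3  103.59] [171, 101, 25, 7, 56]
red [234.36 103.97] [227, 102, 15, 5, 33]
red [183.61 116.66] [174, 114, 21, 7, 44]
red [228.62 158.15] [224, 153, 15, 11, 66]
red [251.42 160.4 ] [244, 157, 16, 8, 50]
red [369.27 286.57] [353, 276, 32, 23, 277]
top
blue [521.34 248.5 ] [482, 223, 75, 51, 2720]
blue [386.38 252.19] [380, 246, 14, 14, 118]
brass [381.5 153. ] [366, 153, 32, 1, 32]
green [215.8  209.11] [212, 204, 8, 9, 35]
green [215.77 220.09] [212, 214, 8, 10, 35]
green [215.91 231.39] [210, 225, 11, 11, 66]
```

View pics/s_rings.png

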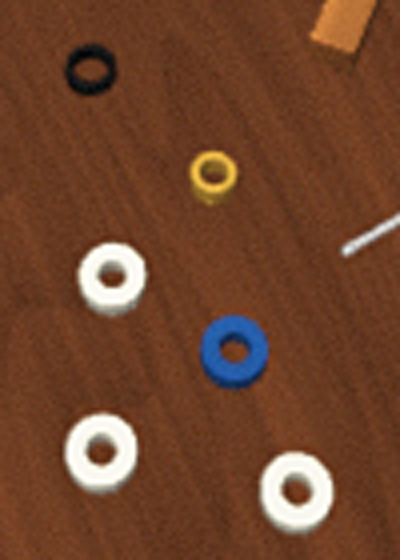

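View pics/t_rings.png

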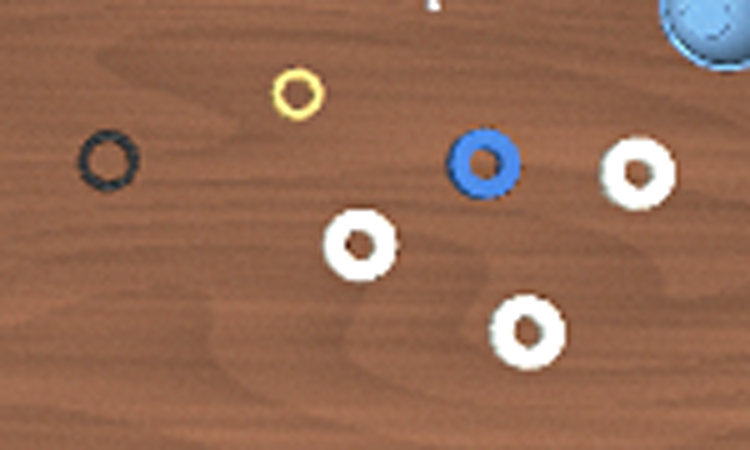

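View pics/s_press.png

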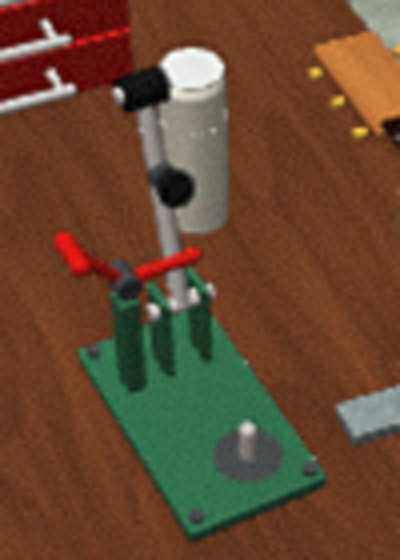

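View pics/t_press.png

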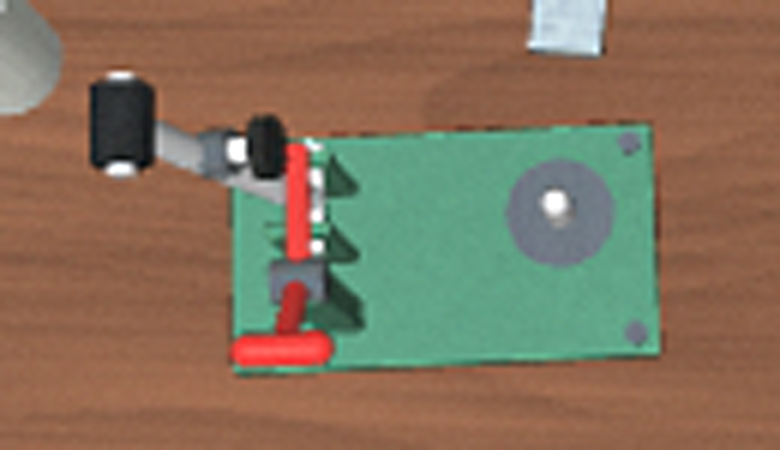

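The crops confirm one blue ring, at (387,253) top and (299,338) side, with brass as the only yellow ring. The three white rings are the look-alikes. Next I fit positions.

```bash
cat > meas.py <<'E'
from h import *
def ringfit(im,box,fn,k=6):
    x0,y0,x1,y1=box;c=cv2.resize(im[y0:y1,x0:x1],None,fx=k,fy=k,interpolation=cv2.INTER_CUBIC)
    m=fn(c).astype(np.uint8)*255
    cs,h=cv2.findContours(m,cv2.RETR_CCOMP,cv2.CHAIN_APPROX_NONE)
    out=[]
    for q,hh in zip(cs,h[0]):
        if len(q)>30:
            e=cv2.fitEllipse(q);out.append(("hole" if hh[3]>=0 else "outer",(np.array(e[0])+.5)/k-.5+[x0,y0],np.array(e[1])/k))
    return out
E
python3 - <<'E'
from meas import *
I={n:cv2.imread(f"pics/{n}0.png")[:,:,::-1].copy() for n in("side","top")}
S,T=I["side"],I["top"]
hs=lambda c:cv2.cvtColor(c,cv2.COLOR_RGB2HSV).astype(int)
blue=lambda c:(lambda h:(h[...,0]>100)&(h[...,0]<125)&(h[...,1]>130)&(h[...,2]>60))(hs(c))
yel=lambda c:(lambda h:(h[...,0]>16)&(h[...,0]<35)&(h[...,1]>90)&(h[...,2]>120))(hs(c))
whi=lambda c:(c.min(2)>170)
for nm,im,box,fn,z in(("blue top",T,(374,240,400,266),blue,18),("blue side",S,(284,322,314,352),blue,18),("brass top",T,(338,228,362,250),yel,20),("brass side",S,(282,282,304,306),yel,20)):
    n=nm.split()[1]
    for o in ringfit(im,box,fn): print(nm,o,onz(n,o[1],z).round(1))
for nm,im,box in(("post top",T,(245,205,260,220)),("post side",S,(264,196,280,216))):
    for o in ringfit(im,box,whi): print(nm,o,onz(nm.split()[1],o[1],51).round(1))
# green plate in top
h=hs(T);m=((h[...,0]>60)&(h[...,0]<90)&(h[...,1]>70)).astype(np.uint8)*255
m[:195]=0;m[250:]=0;m[:,:190]=0;m[:,280:]=0
cs,_=cv2.findContours(m,0,cv2.CHAIN_APPROX_NONE);q=max(cs,key=cv2.contourArea);r=cv2.minAreaRect(q)
print(r)
for p in cv2.boxPoints(r):print(p,onz("top",p,15).round(1))
# disc
for o in ringfit(T,(240,200,268,230),lambda c:(hs(c)[...,1]<70)):print("disc",o,onz("top",o[1],15).round(1))
E
```

```text
blue top ('outer', array([386.30552546, 252.34266027]), array([13.44083913, 13.9398524 ])) [ 483.2 -347.6   18. ]
blue top ('hole', array([386.22129949, 252.39985657]), array([6.24813207, 6.91628774])) [ 483.1 -347.4   18. ]
blue side ('outer', array([298.03823598, 337.51393509]), array([16.32201767, 17.70836004])) [ 483.5 -349.9   18. ]
blue side ('hole', array([298.1063207 , 337.43803024]), array([6.31000964, 7.71207937])) [ 483.7 -349.8   18. ]
brass top ('outer', array([348.8305219 , 238.40917079]), array([10.34164365, 10.69790649])) [ 524.2 -231.1   20. ]
brass top ('hole', array([348.83279292, 238.431928  ]), array([5.42301242, 6.1297493 ])) [ 524.1 -231.1   20. ]
brass side ('outer', array([292.65867615, 293.58941523]), array([11.51554616, 13.09046046])) [ 523.7 -232.8   20. ]
brass side ('hole', array([292.46642049, 293.33452861]), array([4.43417168, 6.36505381])) [ 523.5 -231.9   20. ]
post top ('outer', array([251.99495443, 213.42147128]), array([3.90187422, 4.28598499])) [591.6  72.1  51. ]
post side ('outer', array([271.37679863, 201.69362513]), array([2.40606419, 2.7491045 ])) [592.5  73.9  51. ]
((234.97630310058594, 220.9783477783203), (38.36947250366211, 67.70281982421875), 87.39744567871094)
[200.28868 203.35051] [627.5 242.2  15. ]
[267.92166 200.27629] [642.1  26.1  15. ]
[269.66394 238.60619] [518.9  16.9  15. ]
[202.03094 241.6804 ] [504.6 229.4  15. ]
disc ('outer', array([252.87620417, 215.03417969]), array([17.74679057, 18.02148438])) [593.1  72.5  15. ]
disc ('outer', array([264.39439138, 203.2670482 ]), array([3.51811186, 3.63100338])) [632.1  37.1  15. ]
disc ('outer', array([253.25944646, 200.82443539]), array([ 0.69249558, 23.83495839])) [639.3  73.   15. ]
```

```bash
cat > go.py <<'E'
from h import *
import sys
from scipy.spatial.transform import Rotation as Ro
# usage: go.py x y z jawdeg ; prints tool-frame deltas
def delta(X,jaw=None):
    s=bot.sense();w,x,y,z=s["ee_rot"];R=Ro.from_quat([x,y,z,w]).as_matrix()
    d=R.T@(np.array(X)-s["ee_pos"])
    a=np.degrees(np.arctan2(R[1,0],R[0,0]))
    yaw=None if jaw is None else -(((jaw-a)+90)%180-90)
    print("t",round(s["time"],2),"pos",s["ee_pos"].round(1),"jaw",round(a,2),"zax",R[:,2].round(4),"F",s["force"].round(1),"w",round(s["width"],1))
    print("txyz mm",d.round(1),"yaw",yaw,"q7",s["qpos"][6].round(2))
if __name__=="__main__":
    v=[float(a) for a in sys.argv[1:]];delta(v[:3],v[3] if len(v)>3 else None)
E
python3 go.py 483.3 -348.6 80 3.86
```

```text
t 0.1 pos [ 191.1 -620.7  213.7] jaw -72.89 zax [-6.0e-04  1.6e-03 -1.0e+00] F [0.6 0.6 0.9] w 92.0
txyz mm [-173.9 -359.3  134. ] yaw -76.74645064200692 q7 -0.06
```

{"method": "apply_moves", "body": {
  "targets": [
    {"tx": -0.174, "ty": -0.3595, "tz": 0.05, "yaw": -76.7, "fingers": -0.4},
    {"tx": -0.174, "ty": -0.3595, "tz": 0.05, "yaw": -76.7, "fingers": -0.4},
    {"tx": -0.174, "ty": -0.3595, "tz": 0.134, "yaw": -76.7, "fingers": -0.4},
    {"tx": -0.174, "ty": -0.3595, "tz": 0.134, "yaw": -76.7, "fingers": -0.4},
    {"tx": -0.174, "ty": -0.3595, "tz": 0.134, "yaw": -76.7, "fingers": -0.4},
    {"tx": -0.174, "ty": -0.3595, "tz": 0.134, "yaw": -76.7, "fingers": -0.4},
    {"tx": -0.174, "ty": -0.3595, "tz": 0.134, "yaw": -76.7, "fingers": -0.4},
    {"tx": -0.174, "ty": -0.3595, "tz": 0.134, "yaw": -76.7, "fingers": -0.4},
    {"tx": -0.174, "ty": -0.3595, "tz": 0.134, "yaw": -76.7, "fingers": -0.4},
    {"tx": -0.174, "ty": -0.3595, "tz": 0.134, "yaw": -76.7, "fingers": -0.4}
  ]
}}

```text
time: 1.35
ee_pos: [482.5, -351.0, 81.0]
ee_rot: [0.001, 1.0, 0.031, -0.0]
force: [1.0, 0.4, 0.1]
width: 64.4
```

```bash
python3 go.py 483.3 -348.6 5 3.86
python3 - <<'E'
from h import *
save(snapshot("side"),"s1",(210,200,410,400),4);save(snapshot("top"),"t1",(320,190,460,300),5)
E
```

```text
t 1.35 pos [ 482.5 -351.    81. ] jaw 3.61 zax [-3.0e-04 -1.3e-03 -1.0e+00] F [1.  0.4 0.1] w 64.4
txyz mm [ 0.9 -2.4 76. ] yaw -0.25492894109149233 q7 0.4
```

View pics/s1.png

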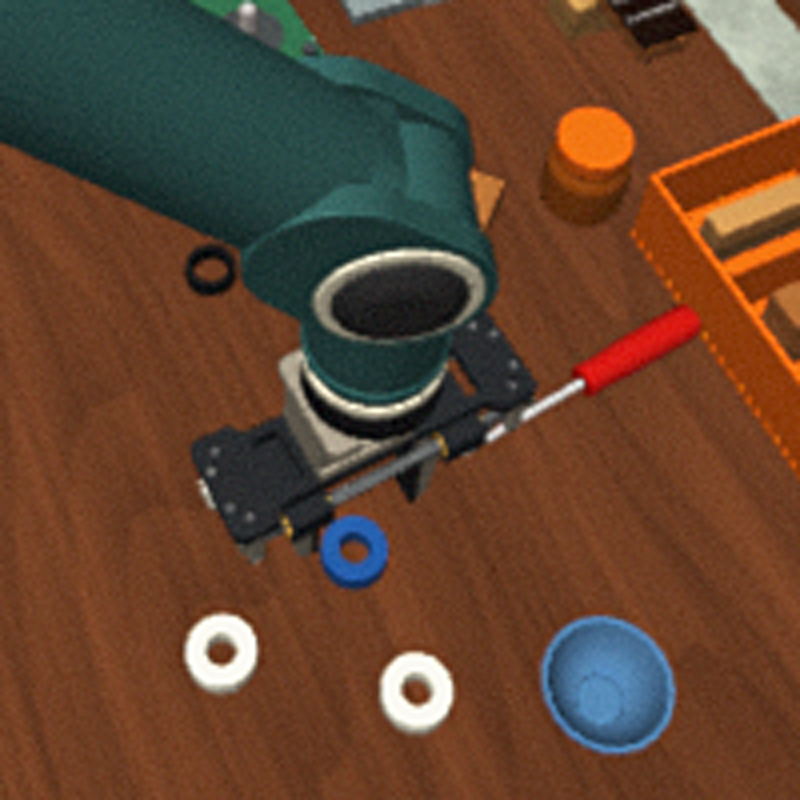

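View pics/t1.png

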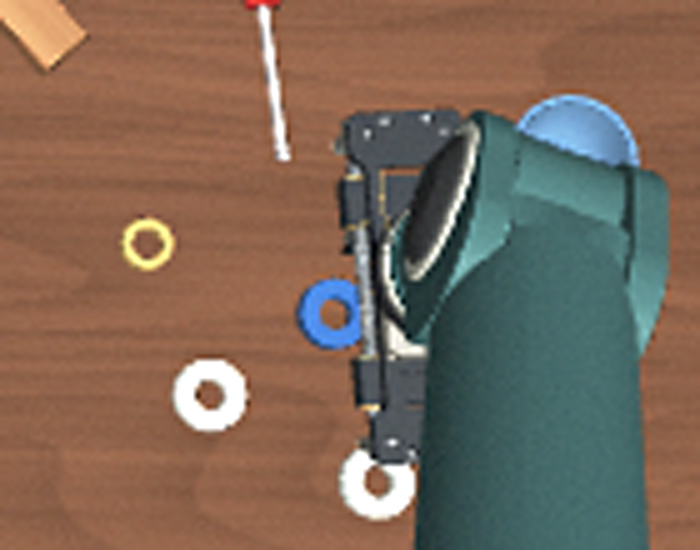

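The fingers straddle the blue ring's side and the body runs along the jaw axis; nothing else is near the fingers. The TCP is 2.4 mm off in y, so I correct that while descending.

{"method": "apply_moves", "body": {
  "targets": [
    {"tx": 0.001, "ty": -0.0024, "tz": 0.03, "yaw": -0.25, "fingers": -0.4},
    {"tx": 0.001, "ty": -0.0024, "tz": 0.06, "yaw": -0.25, "fingers": -0.4},
    {"tx": 0.001, "ty": -0.0024, "tz": 0.06, "yaw": -0.25, "fingers": -0.4},
    {"tx": 0.001, "ty": -0.0024, "tz": 0.06, "yaw": -0.25, "fingers": -0.4}
  ]
}}

```text
time: 1.95
ee_pos: [484.9, -347.4, 21.7]
ee_rot: [0.0, 0.999, 0.035, 0.001]
force: [0.4, 0.6, 0.5]
width: 64.2
```

```bash
python3 go.py 483.3 -348.6 5 3.86
python3 - <<'E'
from h import *
save(snapshot("side"),"s2",(250,290,350,370),8);save(snapshot("top"),"t2",(350,220,430,290),8)
E
```

```text
t 1.95 pos [ 484.9 -347.4   21.7] jaw 4.02 zax [ 1.2e-03 -9.0e-04 -1.0e+00] F [0.4 0.6 0.5] w 64.2
txyz mm [-1.7  1.1 16.7] yaw 0.16041428861723261 q7 0.37
```

View pics/s2.png

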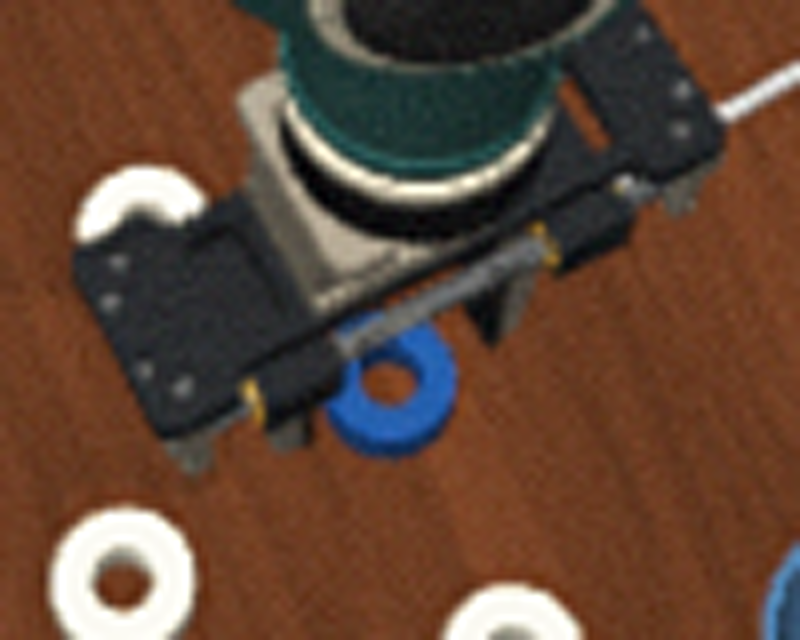

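Run:
```python
from h import *
for i in range(6):
    s=bot.sense();print(s["time"],s["ee_pos"].round(2),s["force"].round(2));snapshot("top")
```

```text
2.05 [ 485.31 -347.46   22.09] [ 0.23  0.37 -0.55]
2.1 [ 485.25 -347.36   22.  ] [ 0.44  1.41 -0.21]
2.15 [ 485.15 -347.27   21.88] [ 0.56 -0.01 -0.28]
2.2 [ 485.01 -347.15   21.62] [-0.33  0.8  -0.1 ]
2.25 [ 484.87 -347.01   21.4 ] [ 0.57  0.36 -0.32]
2.3 [ 484.79 -346.93   21.21] [-0.21 -0.35 -0.54]
```

{"method": "apply_moves", "body": {
  "targets": [
    {"tx": -0.0015, "ty": 0.0018, "tz": 0.0, "yaw": 0, "fingers": -0.4},
    {"tx": -0.0015, "ty": 0.0018, "tz": 0.0165, "yaw": 0, "fingers": -0.4},
    {"tx": -0.0015, "ty": 0.0018, "tz": 0.0165, "yaw": 0, "fingers": 1},
    {"tx": -0.0015, "ty": 0.0018, "tz": 0.0165, "yaw": 0, "fingers": 1},
    {"tx": -0.0015, "ty": 0.0018, "tz": 0.0165, "yaw": 0, "fingers": 1},
    {"tx": -0.0015, "ty": 0.0018, "tz": 0.0165, "yaw": 0, "fingers": 1}
  ]
}}

```text
time: 3.1
ee_pos: [483.3, -348.7, 4.3]
ee_rot: [0.0, 0.999, 0.035, 0.0]
force: [-0.4, -0.1, -1.2]
width: 42.5
```

{"method": "apply_moves", "body": {
  "targets": [
    {"tx": 0.0, "ty": 0.0, "tz": -0.05, "yaw": 0, "fingers": 1},
    {"tx": 0.0, "ty": 0.0, "tz": -0.08, "yaw": 0, "fingers": 1},
    {"tx": 0.138, "ty": -0.413, "tz": -0.08, "yaw": 0, "fingers": 1},
    {"tx": 0.138, "ty": -0.413, "tz": -0.08, "yaw": 0, "fingers": 1},
    {"tx": 0.138, "ty": -0.413, "tz": -0.08, "yaw": 0, "fingers": 1},
    {"tx": 0.138, "ty": -0.413, "tz": -0.08, "yaw": 0, "fingers": 1},
    {"tx": 0.138, "ty": -0.413, "tz": -0.08, "yaw": 0, "fingers": 1},
    {"tx": 0.138, "ty": -0.413, "tz": -0.08, "yaw": 0, "fingers": 1},
    {"tx": 0.138, "ty": -0.413, "tz": -0.08, "yaw": 0, "fingers": 1},
    {"tx": 0.138, "ty": -0.413, "tz": -0.08, "yaw": 0, "fingers": 1},
    {"tx": 0.138, "ty": -0.413, "tz": -0.08, "yaw": 0, "fingers": 1}
  ]
}}

```text
time: 4.47
ee_pos: [591.3, 72.7, 83.9]
ee_rot: [0.0, 0.999, 0.036, -0.0]
force: [0.6, -0.3, -0.5]
width: 42.3
```

```bash
python3 go.py 592.5 73 60 3.86
python3 - <<'E'
from h import *
for n in("side","top"):
    im=snapshot(n);cv2.imwrite(f"pics/{n}3.png",im[:,:,::-1])
    save(im,n+"3c",(230,150,310,230) if n=="side" else (210,180,300,250),8)
E
```

```text
t 4.47 pos [591.3  72.7  83.9] jaw 4.08 zax [-4.e-04 -9.e-04 -1.e+00] F [ 0.6 -0.3 -0.5] w 42.3
txyz mm [ 1.2 -0.3 23.9] yaw 0.222925108690049 q7 -0.36
```

View pics/side3c.png

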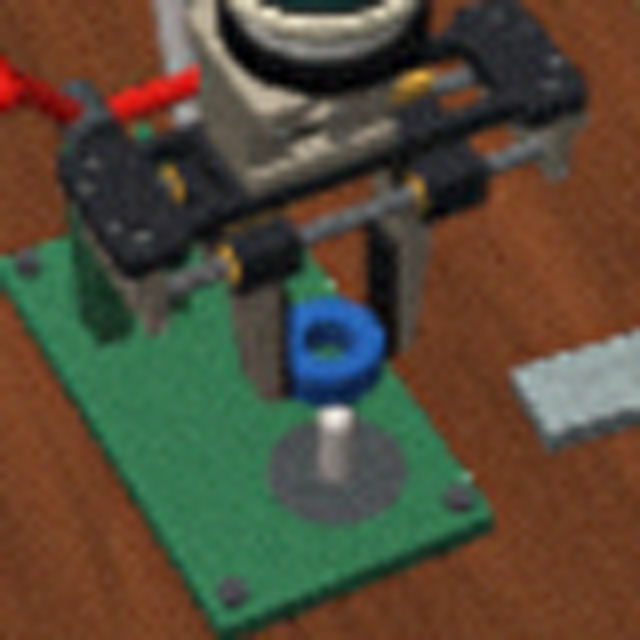

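View pics/top3c.png

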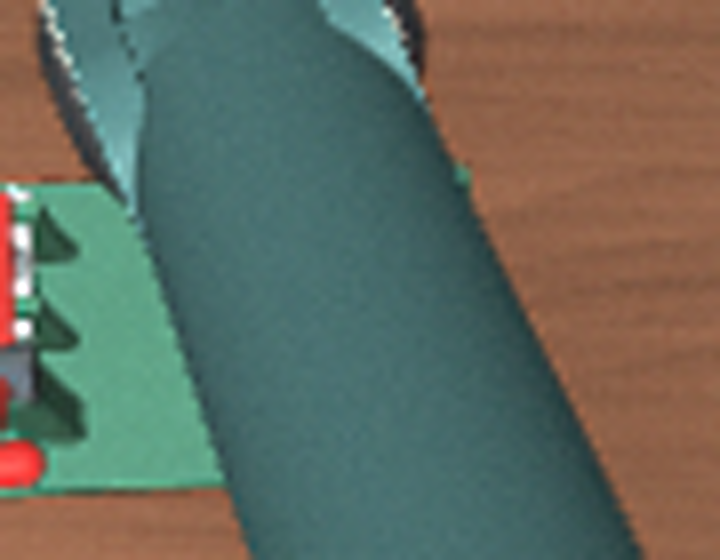

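The top view is blocked by the arm. The side view shows the blue collar at (270,193), held above the post tip at (272,202). I measure the collar centre from its outer and hole ellipses at its own height.

```bash
cat >> meas.py <<'E'
hs=lambda c:cv2.cvtColor(c,cv2.COLOR_RGB2HSV).astype(int)
blue=lambda c:(lambda h:(h[...,0]>100)&(h[...,0]<125)&(h[...,1]>130)&(h[...,2]>60))(hs(c))
yel=lambda c:(lambda h:(h[...,0]>16)&(h[...,0]<35)&(h[...,1]>90)&(h[...,2]>120))(hs(c))
whi=lambda c:(c.min(2)>170)
E
python3 - <<'E'
from meas import *
S=cv2.imread("pics/side3.png")[:,:,::-1].copy()
for th in (110,125,140):
  bt=lambda c:blue(c)&(c[...,2]>th)
  for o in ringfit(S,(258,180,285,206),bt,8): print(th,o, onz("side",o[1],98).round(1))
for o in ringfit(S,(264,196,280,216),lambda c:c.min(2)>170): print(o,onz("side",o[1],51).round(1))
print("expected hole px if centred", proj("side",(592.5,73.4,98)), "post top",proj("side",(592.5,73.4,51)))
E
```

```text
110 ('outer', array([271.11342812, 192.14435291]), array([10.83237553, 12.02888012])) [591.7  73.1  98. ]
110 ('hole', array([270.32478046, 192.13515186]), array([4.7298274 , 5.59179974])) [589.5  74.1  98. ]
125 ('outer', array([271.13704777, 192.02203941]), array([10.53993416, 11.73253441])) [592.   73.6  98. ]
125 ('hole', array([270.38337612, 192.05355167]), array([4.90446663, 6.07765913])) [589.8  74.4  98. ]
140 ('outer', array([271.15015221, 191.94408703]), array([10.25831223, 11.39589024])) [592.2  73.8  98. ]
140 ('hole', array([270.44619179, 191.97176933]), array([5.12024164, 6.6629715 ])) [590.1  74.6  98. ]
('outer', array([271.40833728, 201.79757881]), array([2.24466817, 2.97358767])) [592.4  73.4  51. ]
expected hole px if centred [271.2984719  192.00900432] post top [271.43378998 201.79718561]
```

{"method": "apply_moves", "body": {
  "targets": [
    {"tx": 0.0015, "ty": 0.0007, "tz": 0.015, "yaw": 0, "fingers": 1},
    {"tx": 0.0015, "ty": 0.0007, "tz": 0.026, "yaw": 0, "fingers": 1},
    {"tx": 0.0015, "ty": 0.0007, "tz": 0.026, "yaw": 0, "fingers": 1}
  ]
}}

```text
time: 4.95
ee_pos: [591.9, 71.9, 56.4]
ee_rot: [0.0, 0.999, 0.035, -0.002]
force: [1.1, 0.2, 0.3]
width: 42.5
```

```bash
python3 go.py 592.5 73 60 3.86
python3 - <<'E'
from meas import *
S=snapshot("side");save(S,"s4",(245,165,300,225),10)
for th in (110,130):
  bt=lambda c:blue(c)&(c[...,2]>th)
  for o in ringfit(S,(256,184,287,212),bt,8): print(th,o, onz("side",o[1],72).round(1))
E
```

```text
t 4.95 pos [591.9  71.9  56.4] jaw 4.02 zax [-3.e-03 -4.e-04 -1.e+00] F [1.1 0.2 0.3] w 42.5
txyz mm [ 0.7 -1.1 -3.6] yaw 0.1629526468184821 q7 -0.38
110 ('outer', array([271.50082684, 198.24399948]), array([10.81613636, 11.84354782])) [591.6  70.3  72. ]
110 ('hole', array([270.79434109, 198.28636551]), array([4.70390701, 5.63456297])) [589.5  71.1  72. ]
130 ('outer', array([271.5247879 , 198.08180523]), array([10.41984463, 11.47545528])) [592.   70.9  72. ]
130 ('hole', array([270.8456974 , 198.15420341]), array([4.96975851, 6.31860971])) [589.9  71.5  72. ]
```

View pics/s4.png

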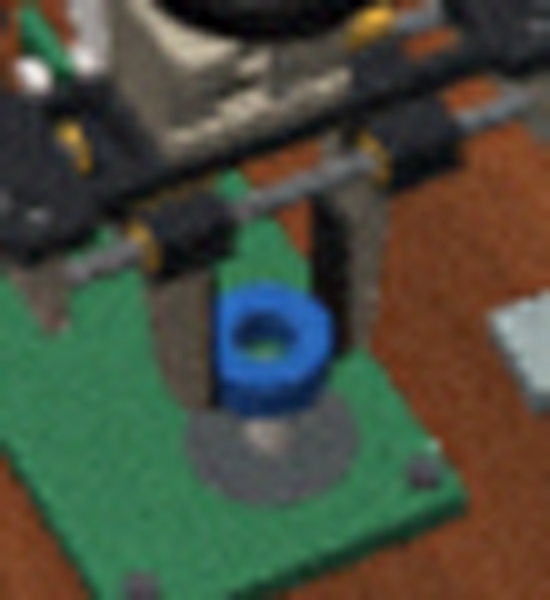

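Run:
```python
from meas import *
def ext(cx,cy,zt,r):
    a=np.linspace(0,2*np.pi,360);P=[proj("side",(cx+r*np.cos(t),cy+r*np.sin(t),zt)) for t in a];P=np.array(P);return P.min(0).round(2),P.max(0).round(2)
print("outer top",ext(592.5,73,70.5,22),"hole",ext(592.5,73,70.5,10),"outer bottom",ext(592.5,73,52.5,22))
S=snapshot("side");cv2.imwrite("pics/s4full.png",S[:,:,::-1])
k=8;x0,y0=256,180
c=cv2.resize(S[y0:215,x0:290],None,fx=k,fy=k,interpolation=cv2.INTER_CUBIC)
m=blue(c);ys,xs=np.nonzero(m);f=lambda v,o:(v+.5)/k-.5+o
print("blue ext u",f(xs.min(),x0),f(xs.max(),x0),"v",f(ys.min(),y0),f(ys.max(),y0))
# reference: bench
S0=cv2.imread("pics/side0.png")[:,:,::-1].copy();x0,y0=284,322
c=cv2.resize(S0[y0:352,x0:314],None,fx=k,fy=k,interpolation=cv2.INTER_CUBIC)
m=blue(c);ys,xs=np.nonzero(m);print("bench",f(xs.min(),x0),f(xs.max(),x0),f(ys.min(),y0),f(ys.max(),y0))
print(ext(483.5,-348.7,18,22),ext(483.5,-348.7,0,22))
```

```text
outer top (array([264.48, 192.71]), array([278.37, 203.19])) hole (array([268.27, 195.52]), array([274.58, 200.28])) outer bottom (array([264.61, 196.42]), array([278.35, 206.86]))
blue ext u 265.6875 278.0625 v 192.6875 205.6875
bench 289.9375 306.1875 328.6875 346.3125
(array([289.31, 328.84]), array([306.38, 345.57])) (array([289.13, 331.6 ]), array([305.98, 348.19]))
```

Edge extremes put the collar within about 0.5 mm of the post axis, so I descend.

{"method": "apply_moves", "body": {
  "targets": [
    {"tx": 0.0, "ty": 0.0, "tz": 0.006, "yaw": 0, "fingers": 1},
    {"tx": 0.0, "ty": 0.0, "tz": 0.012, "yaw": 0, "fingers": 1},
    {"tx": 0.0, "ty": 0.0, "tz": 0.012, "yaw": 0, "fingers": 1}
  ]
}}

```text
time: 5.42
ee_pos: [592.7, 72.6, 45.5]
ee_rot: [0.0, 0.999, 0.036, -0.0]
force: [0.3, -0.7, -0.2]
width: 42.1
```

```bash
python3 go.py 592.5 73 19 3.86
python3 - <<'E'
from meas import *
S=snapshot("side");save(S,"s5",(245,165,300,225),10)
E
```

```text
t 5.42 pos [592.7  72.6  45.5] jaw 4.07 zax [-8.e-04 -1.e-04 -1.e+00] F [ 0.3 -0.7 -0.2] w 42.1
txyz mm [-0.2 -0.4 26.5] yaw 0.2146563658644851 q7 -0.39
```

View pics/s5.png

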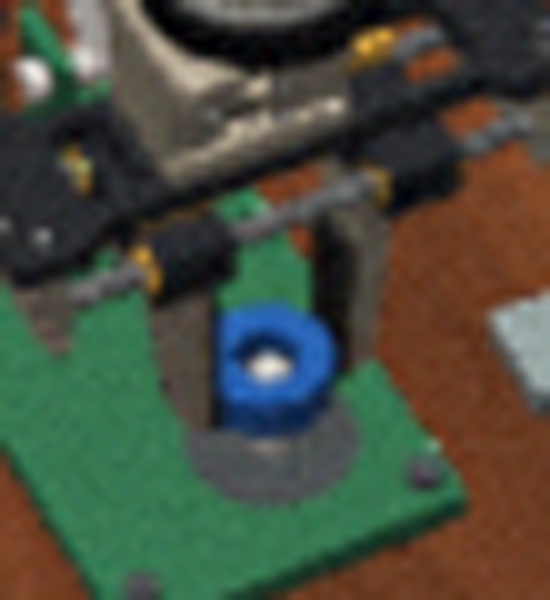

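The post tip shows white inside the hole at about (271.5,202), with no contact force. I continue down.

{"method": "apply_moves", "body": {
  "targets": [
    {"tx": 0.0, "ty": 0.0, "tz": 0.01, "yaw": 0, "fingers": 1},
    {"tx": 0.0, "ty": 0.0, "tz": 0.02, "yaw": 0, "fingers": 1},
    {"tx": 0.0, "ty": 0.0, "tz": 0.0245, "yaw": 0, "fingers": 1},
    {"tx": 0.0, "ty": 0.0, "tz": 0.0245, "yaw": 0, "fingers": 1}
  ]
}}

```text
time: 5.98
ee_pos: [592.7, 72.6, 20.9]
ee_rot: [0.0, 0.999, 0.036, -0.001]
force: [-0.3, 0.8, -0.5]
width: 42.4
```

```bash
python3 go.py 592.5 73 19 3.86
python3 - <<'E'
from meas import *
S=snapshot("side");save(S,"s6",(245,165,300,225),10)
E
```

```text
t 5.97 pos [592.7  72.6  20.9] jaw 4.07 zax [-1.e-03 -1.e-04 -1.e+00] F [-0.3  0.8 -0.5] w 42.4
txyz mm [-0.2 -0.4  1.9] yaw 0.20906503823910327 q7 -0.4
```

View pics/s6.png

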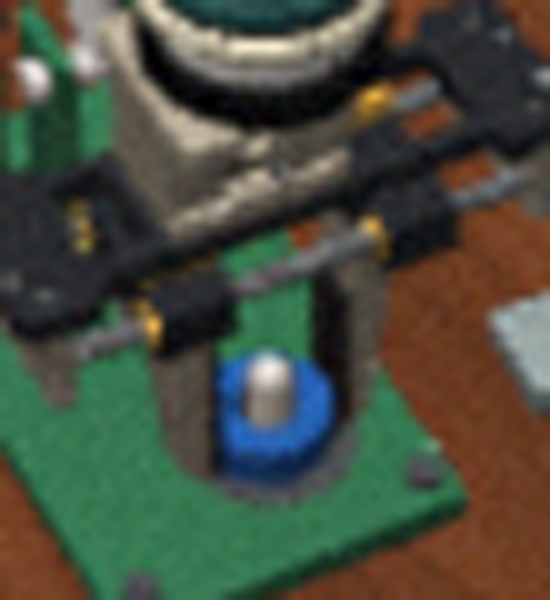

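{"method": "apply_moves", "body": {
  "targets": [
    {"tx": 0.0, "ty": 0.0, "tz": 0.0015, "yaw": 0, "fingers": 1},
    {"tx": 0.0, "ty": 0.0, "tz": 0.002, "yaw": 0, "fingers": -0.3},
    {"tx": 0.0, "ty": 0.0, "tz": 0.002, "yaw": 0, "fingers": -0.3},
    {"tx": 0.0, "ty": 0.0, "tz": 0.002, "yaw": 0, "fingers": -0.3},
    {"tx": 0.0, "ty": 0.0, "tz": -0.03, "yaw": 0, "fingers": -0.3},
    {"tx": 0.0, "ty": 0.0, "tz": -0.08, "yaw": 0, "fingers": -0.3}
  ]
}}

```text
time: 6.78
ee_pos: [591.7, 72.3, 101.0]
ee_rot: [0.0, 0.999, 0.036, -0.002]
force: [0.3, 0.1, 0.2]
width: 59.7
```

```bash
python3 go.py 524 -231.7 85 3.86
python3 - <<'E'
from meas import *
S=snapshot("side");save(S,"s7",(245,165,300,225),10)
E
```

```text
t 6.78 pos [591.7  72.3 101. ] jaw 4.07 zax [-3.8e-03 -3.0e-04 -1.0e+00] F [0.3 0.1 0.2] w 59.7
txyz mm [-89.1 298.5  16.3] yaw 0.2096283213523975 q7 -0.35
```

View pics/s7.png

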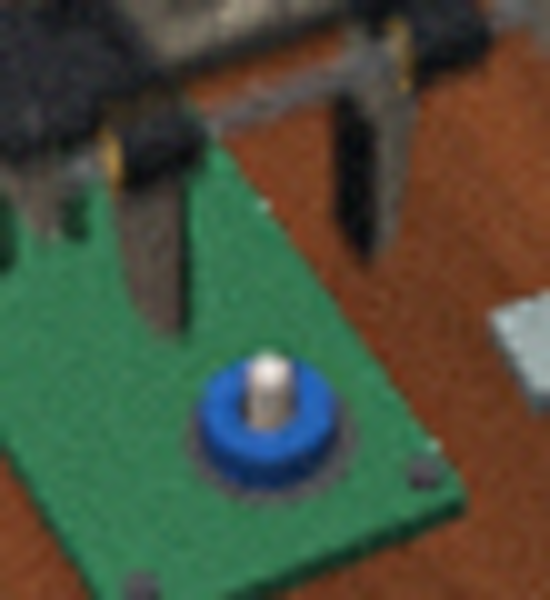

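The collar sits flat on the plate around the post. Next is the brass bushing.

{"method": "apply_moves", "body": {
  "targets": [
    {"tx": -0.09, "ty": 0.2985, "tz": 0.0, "yaw": 0, "fingers": -0.3},
    {"tx": -0.09, "ty": 0.2985, "tz": 0.0, "yaw": 0, "fingers": -0.3},
    {"tx": -0.09, "ty": 0.2985, "tz": 0.0, "yaw": 0, "fingers": -0.3},
    {"tx": -0.09, "ty": 0.2985, "tz": 0.0, "yaw": 0, "fingers": -0.3},
    {"tx": -0.09, "ty": 0.2985, "tz": 0.03, "yaw": 0, "fingers": -0.3},
    {"tx": -0.09, "ty": 0.2985, "tz": 0.06, "yaw": 0, "fingers": -0.3},
    {"tx": -0.09, "ty": 0.2985, "tz": 0.065, "yaw": 0, "fingers": -0.3},
    {"tx": -0.09, "ty": 0.2985, "tz": 0.065, "yaw": 0, "fingers": -0.3},
    {"tx": -0.09, "ty": 0.2985, "tz": 0.065, "yaw": 0, "fingers": -0.3}
  ]
}}

```text
time: 7.95
ee_pos: [525.9, -230.5, 37.9]
ee_rot: [0.0, 0.999, 0.037, 0.001]
force: [-0.5, 0.2, -0.3]
width: 59.8
```

```bash
python3 go.py 524 -231.7 4 3.86
python3 - <<'E'
from h import *
save(snapshot("side"),"s8",(250,250,330,320),10)
E
```

```text
t 7.95 pos [ 525.9 -230.5   37.9] jaw 4.19 zax [ 2.2e-03 -5.0e-04 -1.0e+00] F [-0.5  0.2 -0.3] w 59.8
txyz mm [-2.   1.  33.9] yaw 0.32865011590239135 q7 0.16
```

View pics/s8.png

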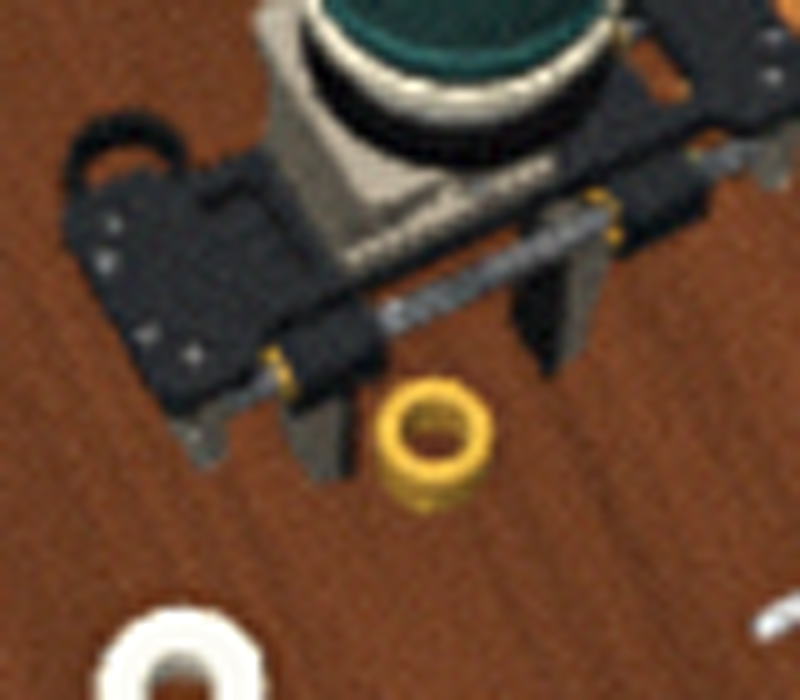

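{"method": "apply_moves", "body": {
  "targets": [
    {"tx": -0.0015, "ty": 0.0007, "tz": 0.02, "yaw": 0, "fingers": -0.3},
    {"tx": -0.0015, "ty": 0.0007, "tz": 0.0325, "yaw": 0, "fingers": -0.3},
    {"tx": -0.0015, "ty": 0.0007, "tz": 0.0325, "yaw": 0, "fingers": -0.3},
    {"tx": -0.0015, "ty": 0.0007, "tz": 0.0325, "yaw": 0, "fingers": 1},
    {"tx": -0.0015, "ty": 0.0007, "tz": 0.0325, "yaw": 0, "fingers": 1},
    {"tx": -0.0015, "ty": 0.0007, "tz": 0.0325, "yaw": 0, "fingers": 1},
    {"tx": -0.0015, "ty": 0.0007, "tz": 0.0325, "yaw": 0, "fingers": 1},
    {"tx": -0.0015, "ty": 0.0007, "tz": 0.0325, "yaw": 0, "fingers": 1}
  ]
}}

```text
time: 9.0
ee_pos: [523.4, -232.5, 4.5]
ee_rot: [0.0, 0.999, 0.035, 0.0]
force: [-0.0, -0.1, 2.4]
width: 31.5
```

{"method": "apply_moves", "body": {
  "targets": [
    {"tx": 0.0, "ty": 0.0, "tz": -0.05, "yaw": 0, "fingers": 1},
    {"tx": 0.0, "ty": 0.0, "tz": -0.08, "yaw": 0, "fingers": 1},
    {"tx": 0.0905, "ty": -0.2992, "tz": -0.08, "yaw": 0, "fingers": 1},
    {"tx": 0.0905, "ty": -0.2992, "tz": -0.08, "yaw": 0, "fingers": 1},
    {"tx": 0.0905, "ty": -0.2992, "tz": -0.08, "yaw": 0, "fingers": 1},
    {"tx": 0.0905, "ty": -0.2992, "tz": -0.08, "yaw": 0, "fingers": 1},
    {"tx": 0.0905, "ty": -0.2992, "tz": -0.08, "yaw": 0, "fingers": 1},
    {"tx": 0.0905, "ty": -0.2992, "tz": -0.08, "yaw": 0, "fingers": 1},
    {"tx": 0.0905, "ty": -0.2992, "tz": -0.054, "yaw": 0, "fingers": 1},
    {"tx": 0.0905, "ty": -0.2992, "tz": -0.054, "yaw": 0, "fingers": 1},
    {"tx": 0.0905, "ty": -0.2992, "tz": -0.054, "yaw": 0, "fingers": 1}
  ]
}}

```text
time: 10.38
ee_pos: [592.2, 71.6, 58.4]
ee_rot: [0.0, 0.999, 0.035, -0.0]
force: [0.4, 0.2, -0.9]
width: 31.7
```

```bash
cat > ext.py <<'E'
from meas import *
def ext(cx,cy,zt,r):
    a=np.linspace(0,2*np.pi,360);P=np.array([proj("side",(cx+r*np.cos(t),cy+r*np.sin(t),zt)) for t in a]);return P.min(0).round(2),P.max(0).round(2)
def mext(S,box,fn,k=8):
    x0,y0,x1,y1=box
    c=cv2.resize(S[y0:y1,x0:x1],None,fx=k,fy=k,interpolation=cv2.INTER_CUBIC)
    ys,xs=np.nonzero(fn(c));f=lambda v,o:round((v+.5)/k-.5+o,2)
    return "u",f(xs.min(),x0),f(xs.max(),x0),"v",f(ys.min(),y0),f(ys.max(),y0)
E
python3 go.py 592.5 73 60 3.86
python3 - <<'E'
from ext import *
S=snapshot("side");save(S,"s9",(245,165,300,225),10)
for o in ringfit(S,(262,188,282,208),yel,8): print(o, onz("side",o[1],74).round(1))
print(mext(S,(262,186,282,210),yel),ext(592.5,73,74,16),ext(592.5,73,54,16))
S0=cv2.imread("pics/side0.png")[:,:,::-1].copy()
print("bench",mext(S0,(282,282,304,306),yel),ext(524,-231.7,20,16))
E
```

```text
t 10.38 pos [592.2  71.6  58.4] jaw 4.0 zax [-0.e+00 -3.e-04 -1.e+00] F [ 0.4  0.2 -0.9] w 31.7
txyz mm [ 0.4 -1.4 -1.6] yaw 0.13753397150462376 q7 -0.38
('outer', array([271.6645937 , 198.38757706]), array([ 7.76985312, 12.01262665])) [591.2  68.   74. ]
('u', np.float64(267.81), np.float64(275.94), 'v', np.float64(193.31), np.float64(204.69)) (array([266.36, 193.39]), array([276.48, 201.01])) (array([266.47, 197.51]), array([276.47, 205.1 ]))
bench ('u', np.float64(286.94), np.float64(298.81), 'v', np.float64(287.31), np.float64(300.81)) (array([286.83, 288.02]), array([298.38, 298.51]))
```

View pics/s9.png

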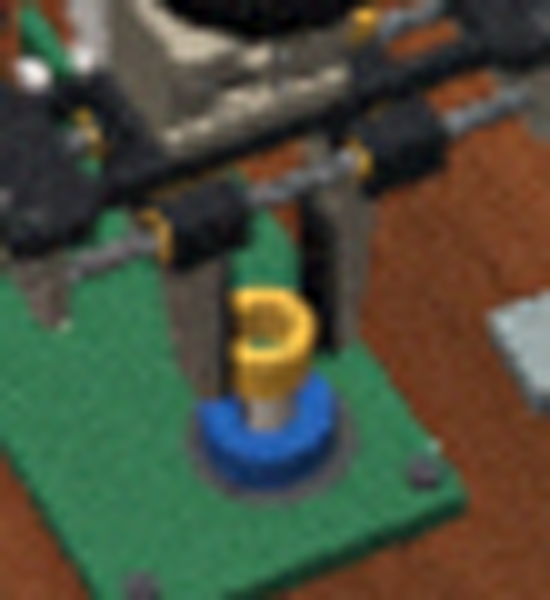

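{"method": "apply_moves", "body": {
  "targets": [
    {"tx": 0.0006, "ty": -0.0004, "tz": 0.006, "yaw": 0, "fingers": 1},
    {"tx": 0.0006, "ty": -0.0004, "tz": 0.009, "yaw": 0, "fingers": 1},
    {"tx": 0.0006, "ty": -0.0004, "tz": 0.012, "yaw": 0, "fingers": 1},
    {"tx": 0.0006, "ty": -0.0004, "tz": 0.012, "yaw": 0, "fingers": 1}
  ]
}}

```text
time: 10.92
ee_pos: [592.6, 72.9, 45.8]
ee_rot: [0.0, 0.999, 0.035, -0.0]
force: [0.7, -0.5, -1.2]
width: 31.6
```

```bash
python3 go.py 592.5 73 37 3.86
python3 - <<'E'
from ext import *
S=snapshot("side");save(S,"s10",(245,165,300,225),10)
E
```

```text
t 10.93 pos [592.6  72.9  45.8] jaw 4.06 zax [-1.e-04 -1.e-04 -1.e+00] F [ 0.7 -0.5 -1.2] w 31.6
txyz mm [-0.1 -0.1  8.8] yaw 0.2047760446576774 q7 -0.39
```

View pics/s10.png

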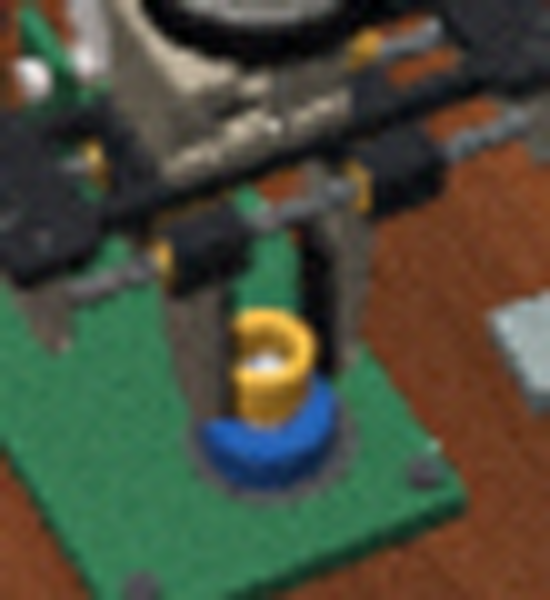

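The post tip is visible inside the brass hole. I lower 8.5 mm and release.

{"method": "apply_moves", "body": {
  "targets": [
    {"tx": 0.0, "ty": 0.0, "tz": 0.005, "yaw": 0, "fingers": 1},
    {"tx": 0.0, "ty": 0.0, "tz": 0.0085, "yaw": 0, "fingers": 1},
    {"tx": 0.0, "ty": 0.0, "tz": 0.0085, "yaw": 0, "fingers": 1},
    {"tx": 0.0, "ty": 0.0, "tz": 0.0085, "yaw": 0, "fingers": -0.3},
    {"tx": 0.0, "ty": 0.0, "tz": 0.0085, "yaw": 0, "fingers": -0.3},
    {"tx": 0.0, "ty": 0.0, "tz": -0.03, "yaw": 0, "fingers": -0.3},
    {"tx": 0.0, "ty": 0.0, "tz": -0.08, "yaw": 0, "fingers": 1},
    {"tx": 0.0, "ty": 0.0, "tz": -0.14, "yaw": 0, "fingers": 1},
    {"tx": 0.0, "ty": 0.0, "tz": -0.2, "yaw": 0, "fingers": 1},
    {"tx": 0.0, "ty": 0.0, "tz": -0.2, "yaw": 0, "fingers": 1}
  ]
}}

```text
time: 12.22
ee_pos: [595.4, 73.9, 251.6]
ee_rot: [-0.0, 0.999, 0.035, 0.005]
force: [-0.6, 0.5, 0.4]
width: 21.8
```

```bash
python3 go.py 592.5 73 37 3.86
python3 - <<'E'
from ext import *
S=snapshot("side");cv2.imwrite("pics/side11.png",S[:,:,::-1]);save(S,"s11",(210,90,310,230),5.)
save(S,"s11b",(245,165,300,225),10)
print(proj("side",(592.5,73,51)),proj("side",(592.5,73,53)),ext(592.5,73,53,16))
print(mext(S,(262,190,282,216),yel))
E
```

```text
t 12.22 pos [595.4  73.9 251.6] jaw 4.07 zax [ 1.010e-02  9.000e-04 -9.999e-01] F [-0.6  0.5  0.4] w 21.8
txyz mm [ -5.1   0.8 214.5] yaw 0.20793814356376572 q7 -0.28
[271.48337773 201.88396073] [271.47783283 201.47868414] (array([266.48, 197.71]), array([276.47, 205.31]))
('u', np.float64(265.81), np.float64(276.06), 'v', np.float64(197.19), np.float64(207.94))
```

View pics/s11.png

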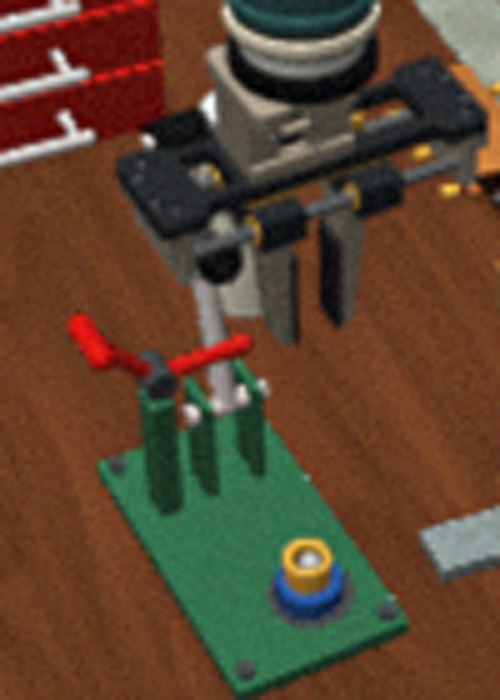

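View pics/s11b.png

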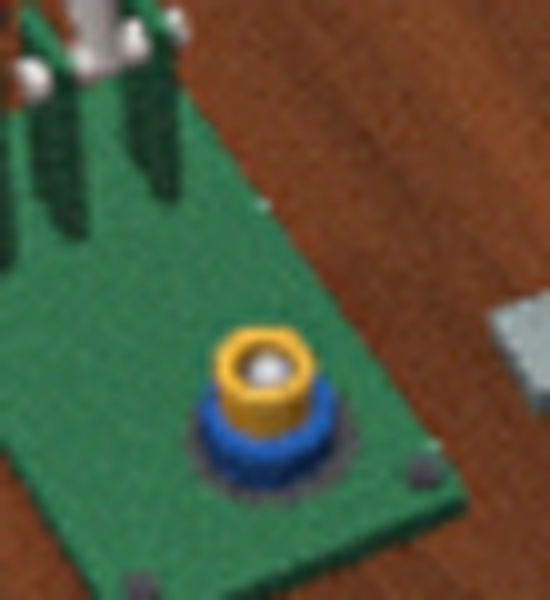

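Brass is home on the blue collar: its top edge is at the height expected for z=53, and the post tip shows just inside it. Now I locate the catch bar and lever grip in both views.

```bash
python3 - <<'E'
from h import *
p0=np.array([592.7,72.9]);a=0.067;ex=np.array([np.cos(a),np.sin(a)]);ey=np.array([-np.sin(a),np.cos(a)])
def W(x,y,z):return np.r_[p0+x*ex+y*ey,z]
X,g=tri((228.0,158.0),(206.7,237.9));print("bar tri",X.round(1),g.round(1),"model",W(-89,117,181).round(1))
G=W(0,169,269);print("grip model",G.round(1),proj("side",G),proj("top",G))
for n in("side","top"):print(n,"bar",proj(n,W(-89,93,181)),proj(n,W(-89,141,181)))
# grip from first images: side dark barrel centre ; top
X,g=tri((245.5,117.5),(180.0,200.5));print("grip tri",X.round(1),g.round(1))
print("can",onz("top",(148,176.5),170).round(0))
print(proj("top",W(0,175,15)),proj("top",W(-77,175,15)))
E
python3 go.py 0 0 0
```

```text
bar tri [496.1 181.9 185.4] 0.7 model [496.1 183.7 181. ]
grip model [581.4 241.5 269. ] [245.34947274 117.57271797] [179.73480146 200.51537765]
side bar [230.85160156 163.61084217] [224.62301667 153.98028052]
top bar [215.06766667 237.45904987] [197.74094344 238.24415467]
grip tri [581.4 240.6 269.9] 0.2
can [671. 364. 170.]
[197.74683407 217.6478586 ] [197.9186554  241.72353405]
t 12.28 pos [593.7  73.2 248.4] jaw 4.06 zax [ 4.6e-03  1.0e-04 -1.0e+00] F [-0. -0. -1.] w 17.9
txyz mm [-598.5   30.9  245.6] yaw None q7 -0.28
```

The model agrees with both views: bar at (496,183,181–185), grip at (581.4,241,269). I move above the catch bar, turning the jaws along the press y so the body clears the lever.

{"method": "apply_moves", "body": {
  "targets": [
    {"tx": -0.095, "ty": -0.1175, "tz": 0.0, "yaw": -90, "fingers": 1},
    {"tx": -0.095, "ty": -0.1175, "tz": 0.0, "yaw": -90, "fingers": 1},
    {"tx": -0.095, "ty": -0.1175, "tz": 0.0, "yaw": -90, "fingers": 1},
    {"tx": -0.095, "ty": -0.1175, "tz": 0.0, "yaw": -90, "fingers": 1},
    {"tx": -0.095, "ty": -0.1175, "tz": 0.0, "yaw": -90, "fingers": 1},
    {"tx": -0.095, "ty": -0.1175, "tz": 0.0, "yaw": -90, "fingers": 1},
    {"tx": -0.095, "ty": -0.1175, "tz": 0.0, "yaw": -90, "fingers": 1},
    {"tx": -0.095, "ty": -0.1175, "tz": 0.0, "yaw": -90, "fingers": 1},
    {"tx": -0.095, "ty": -0.1175, "tz": 0.0, "yaw": -90, "fingers": 1},
    {"tx": -0.095, "ty": -0.1175, "tz": 0.03, "yaw": -90, "fingers": 1},
    {"tx": -0.095, "ty": -0.1175, "tz": 0.036, "yaw": -90, "fingers": 1},
    {"tx": -0.095, "ty": -0.1175, "tz": 0.036, "yaw": -90, "fingers": 1}
  ]
}}

```text
time: 13.78
ee_pos: [488.9, 183.3, 209.2]
ee_rot: [-0.001, 0.681, 0.732, -0.001]
force: [0.7, 0.1, 0.6]
width: 0.5
```

```bash
python3 go.py 490 183 197 93.86
python3 - <<'E'
from h import *
save(snapshot("side"),"s12",(190,100,310,220),5);save(snapshot("top"),"t12",(160,180,290,260),6)
E
```

```text
t 13.78 pos [488.9 183.3 209.2] jaw 94.09 zax [-2.3e-03 -2.0e-04 -1.0e+00] F [0.7 0.1 0.6] w 0.5
txyz mm [-0.4  1.1 12.2] yaw 0.22665055076228668 q7 0.93
```

View pics/s12.png

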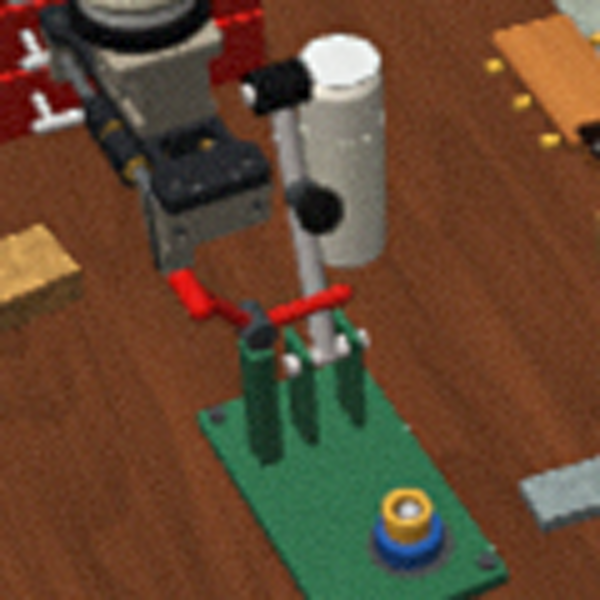

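{"method": "apply_moves", "body": {
  "targets": [
    {"tx": 0.0, "ty": -0.001, "tz": 0.019, "yaw": 0, "fingers": 1},
    {"tx": 0.0, "ty": -0.003, "tz": 0.028, "yaw": 0, "fingers": 1},
    {"tx": 0.0, "ty": -0.009, "tz": 0.037, "yaw": 0, "fingers": 1},
    {"tx": 0.0, "ty": -0.013, "tz": 0.0465, "yaw": 0, "fingers": 1},
    {"tx": 0.0, "ty": -0.016, "tz": 0.0565, "yaw": 0, "fingers": 1}
  ]
}}

```text
time: 14.5
ee_pos: [473.2, 182.3, 152.7]
ee_rot: [-0.0, 0.682, 0.732, -0.0]
force: [-1.5, -0.3, 1.9]
width: 0.5
```

```bash
python3 go.py 490 183 197 93.86
python3 - <<'E'
from h import *
save(snapshot("side"),"s13",(190,100,310,220),5)
E
```

```text
t 14.5 pos [473.2 182.3 152.7] jaw 94.07 zax [-3.e-04 -1.e-04 -1.e+00] F [-1.5 -0.3  1.9] w 0.5
txyz mm [ -0.5  16.8 -44.3] yaw 0.21375578955026242 q7 0.86
```

View pics/s13.png

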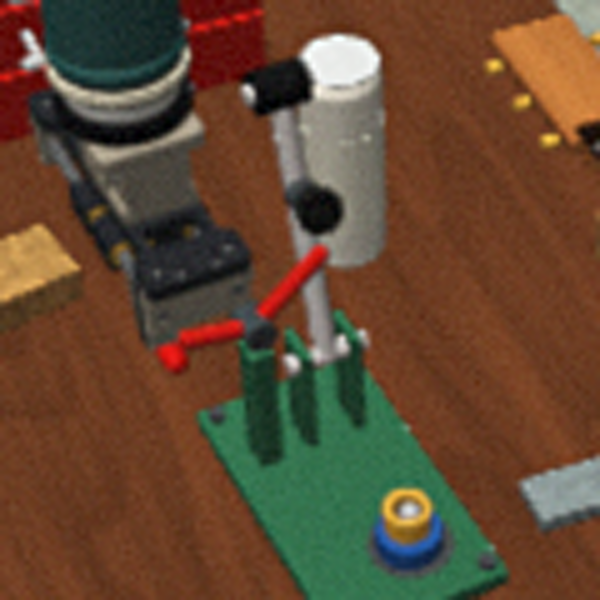

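The catch is rotating as planned. I continue to its stop.

{"method": "apply_moves", "body": {
  "targets": [
    {"tx": 0.0, "ty": -0.001, "tz": 0.01, "yaw": 0, "fingers": 1},
    {"tx": 0.0, "ty": 0.0, "tz": 0.0205, "yaw": 0, "fingers": 1},
    {"tx": 0.0, "ty": 0.002, "tz": 0.029, "yaw": 0, "fingers": 1},
    {"tx": 0.0, "ty": 0.003, "tz": 0.034, "yaw": 0, "fingers": 1},
    {"tx": 0.0, "ty": 0.003, "tz": 0.036, "yaw": 0, "fingers": 1},
    {"tx": 0.0, "ty": 0.003, "tz": 0.036, "yaw": 0, "fingers": 1}
  ]
}}

```text
time: 15.3
ee_pos: [477.0, 182.5, 118.4]
ee_rot: [0.001, 0.682, 0.732, -0.0]
force: [-2.5, -1.6, 8.8]
width: 0.7
```

```bash
python3 go.py 490 183 197 93.86
python3 - <<'E'
from h import *
save(snapshot("side"),"s14",(190,100,310,220),5)
E
```

```text
t 15.3 pos [477.  182.5 118.4] jaw 94.06 zax [ 7.e-04 -8.e-04 -1.e+00] F [-2.5 -1.6  8.8] w 0.7
txyz mm [ -0.5  13.1 -78.6] yaw 0.2002298078845115 q7 0.81
```

View pics/s14.png

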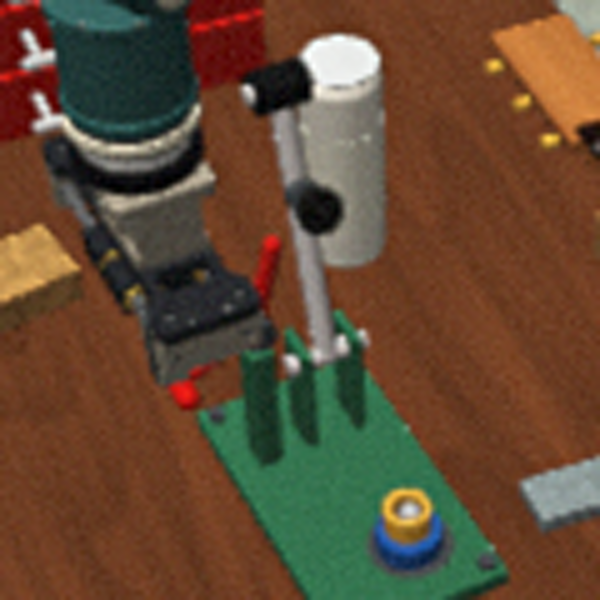

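The force rose from 2 to 9 N at z≈118, the height expected at the stop. I press 2 mm more to confirm, then lift straight off.

{"method": "apply_moves", "body": {
  "targets": [
    {"tx": 0.0, "ty": 0.0, "tz": 0.002, "yaw": 0, "fingers": 1},
    {"tx": 0.0, "ty": 0.0, "tz": 0.002, "yaw": 0, "fingers": 1}
  ]
}}

```text
time: 15.6
ee_pos: [477.1, 182.6, 118.0]
ee_rot: [0.001, 0.682, 0.732, -0.0]
force: [-7.6, -4.1, 23.0]
width: 0.1
```

{"method": "apply_moves", "body": {
  "targets": [
    {"tx": 0.0, "ty": -0.002, "tz": -0.03, "yaw": 0, "fingers": 1},
    {"tx": 0.0, "ty": -0.01, "tz": -0.09, "yaw": 0, "fingers": 1},
    {"tx": 0.0, "ty": -0.01, "tz": -0.15, "yaw": 0, "fingers": 1},
    {"tx": 0.0, "ty": -0.01, "tz": -0.21, "yaw": 30, "fingers": -0.4},
    {"tx": 0.0, "ty": -0.01, "tz": -0.215, "yaw": 90, "fingers": -0.4},
    {"tx": 0.0, "ty": -0.01, "tz": -0.215, "yaw": 90, "fingers": -0.4},
    {"tx": 0.0, "ty": -0.01, "tz": -0.215, "yaw": 90, "fingers": -0.4},
    {"tx": 0.0, "ty": -0.01, "tz": -0.215, "yaw": 90, "fingers": -0.4},
    {"tx": 0.0, "ty": -0.01, "tz": -0.215, "yaw": 90, "fingers": -0.4},
    {"tx": 0.0, "ty": -0.01, "tz": -0.215, "yaw": 90, "fingers": -0.4},
    {"tx": 0.0, "ty": -0.01, "tz": -0.215, "yaw": 90, "fingers": -0.4},
    {"tx": 0.0, "ty": -0.01, "tz": -0.215, "yaw": 90, "fingers": -0.4}
  ]
}}

```text
time: 17.1
ee_pos: [466.9, 181.8, 330.6]
ee_rot: [0.0, 0.999, 0.034, 0.0]
force: [0.3, -0.4, 0.3]
width: 63.9
```

```bash
python3 go.py 581.4 241 320 3.86
python3 - <<'E'
from h import *
S=snapshot("side");save(S,"s15",(190,60,310,220),5);save(snapshot("top"),"t15",(160,150,290,260),6)
p0=np.array([592.7,72.9]);a=0.067;ex=np.array([np.cos(a),np.sin(a)]);ey=np.array([-np.sin(a),np.cos(a)])
W=lambda x,y,z:np.r_[p0+x*ex+y*ey,z]
for y in(93,141):
  for z in (111,116):print(z,(proj("side",W(-105,y,z))-[190,60])*5)
E
```

```text
t 17.1 pos [466.9 181.8 330.6] jaw 3.88 zax [ 8.e-04 -1.e-04 -1.e+00] F [ 0.3 -0.4  0.3] w 63.9
txyz mm [118.2 -51.4  10.7] yaw 0.016770888988048682 q7 -0.48
111 [190.46097777 606.78736793]
116 [189.72620275 601.2914417 ]
111 [160.79006862 558.5783155 ]
116 [159.98204747 553.05481179]
```

View pics/s15.png

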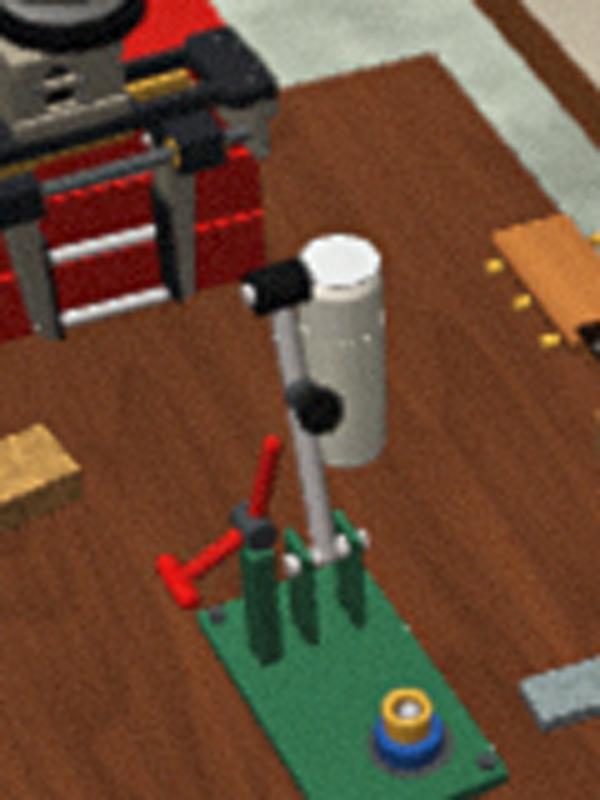

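View pics/t15.png

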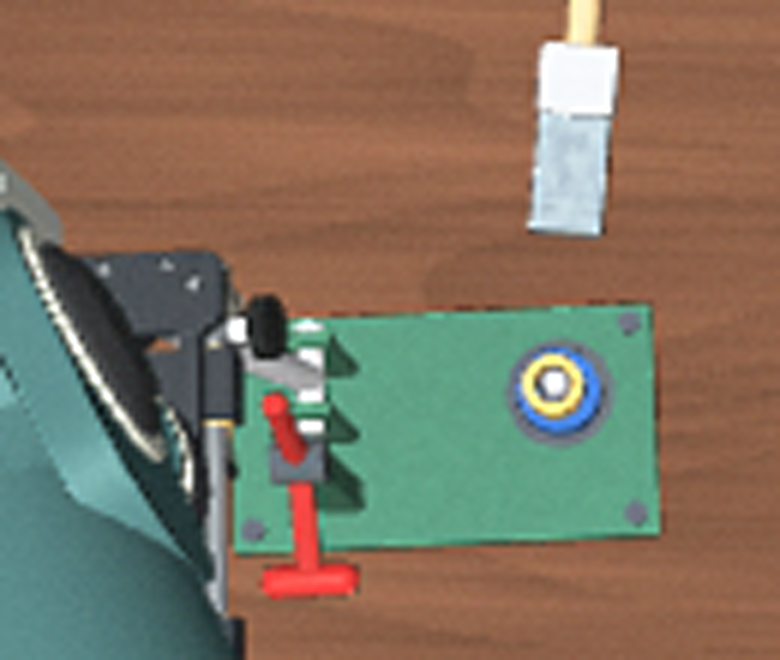

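The catch is fully over: the bar is at the stop pixels and 23 N gave no further motion. The stack is still seated. Now I go above the lever grip.

{"method": "apply_moves", "body": {
  "targets": [
    {"tx": 0.06, "ty": -0.04, "tz": 0.0, "yaw": 0, "fingers": -0.4},
    {"tx": 0.1182, "ty": -0.0514, "tz": 0.0, "yaw": 0, "fingers": -0.4},
    {"tx": 0.1182, "ty": -0.0514, "tz": 0.0, "yaw": 0, "fingers": -0.4},
    {"tx": 0.1182, "ty": -0.0514, "tz": 0.03, "yaw": 0, "fingers": -0.4},
    {"tx": 0.1182, "ty": -0.0514, "tz": 0.03, "yaw": 0, "fingers": -0.4}
  ]
}}

```text
time: 17.82
ee_pos: [579.4, 240.6, 298.6]
ee_rot: [0.001, 0.999, 0.036, -0.002]
force: [0.3, -0.5, 0.9]
width: 64.5
```

```bash
python3 go.py 581.4 241 250 3.86
python3 - <<'E'
from h import *
S=snapshot("side");save(S,"s16",(190,40,310,180),5)
E
```

```text
t 17.82 pos [579.4 240.6 298.6] jaw 4.14 zax [-0.004 -0.002 -1.   ] F [ 0.3 -0.5  0.9] w 64.5
txyz mm [ 2.2 -0.4 48.6] yaw 0.27668361032999655 q7 -0.6
```

View pics/s16.png

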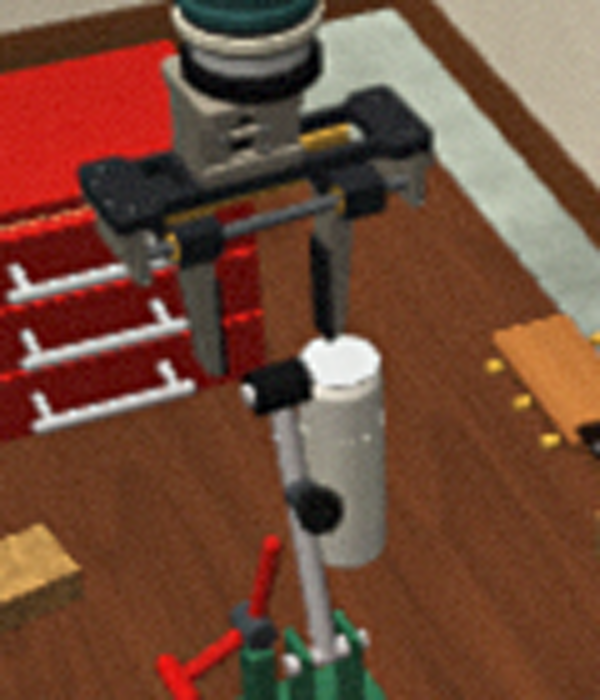

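{"method": "apply_moves", "body": {
  "targets": [
    {"tx": 0.001, "ty": 0.0, "tz": 0.025, "yaw": 0, "fingers": -0.4},
    {"tx": 0.001, "ty": 0.0, "tz": 0.05, "yaw": 0, "fingers": -0.4},
    {"tx": 0.001, "ty": 0.0, "tz": 0.05, "yaw": 0, "fingers": -0.4},
    {"tx": 0.001, "ty": 0.0, "tz": 0.05, "yaw": 0, "fingers": 1},
    {"tx": 0.001, "ty": 0.0, "tz": 0.05, "yaw": 0, "fingers": 1},
    {"tx": 0.001, "ty": 0.0, "tz": 0.05, "yaw": 0, "fingers": 1},
    {"tx": 0.001, "ty": 0.0, "tz": 0.05, "yaw": 0, "fingers": 1},
    {"tx": 0.001, "ty": 0.0, "tz": 0.05, "yaw": 0, "fingers": 1}
  ]
}}

```text
time: 18.88
ee_pos: [582.7, 241.8, 251.5]
ee_rot: [-0.0, 0.999, 0.035, 0.001]
force: [1.1, 0.9, 4.4]
width: 35.7
```

```bash
python3 go.py 581.4 241 250 3.86
python3 - <<'E'
from h import *
S=snapshot("side");save(S,"s17",(190,60,310,180),5)
E
```

```text
t 18.88 pos [582.7 241.8 251.5] jaw 4.05 zax [ 2.1e-03  7.0e-04 -1.0e+00] F [1.1 0.9 4.4] w 35.7
txyz mm [-1.3  0.7  1.5] yaw 0.19105858659699493 q7 -0.62
```

View pics/s17.png

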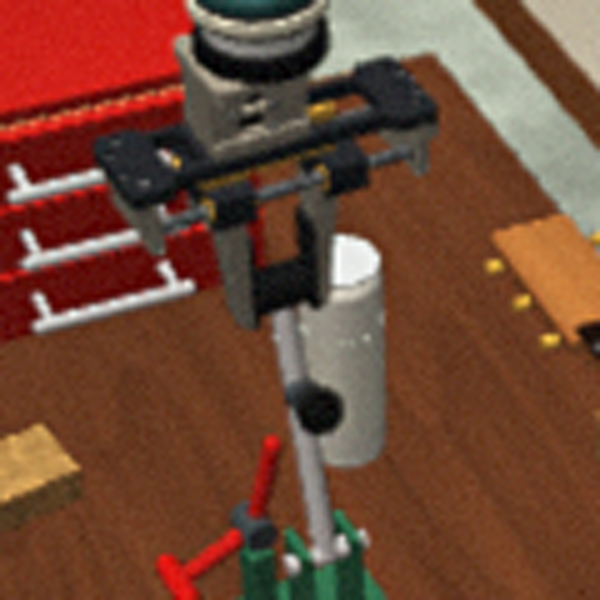

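The grip is clamped across its flat ends (35.7 mm). Now I pull along the arc: R=190 about the hinge.

{"method": "apply_moves", "body": {
  "targets": [
    {"tx": 0, "ty": 0.016, "tz": -0.0035, "yaw": 0, "fingers": 1},
    {"tx": 0, "ty": 0.0326, "tz": -0.0058, "yaw": 0, "fingers": 1},
    {"tx": 0, "ty": 0.049, "tz": -0.0065, "yaw": 0, "fingers": 1},
    {"tx": 0, "ty": 0.0657, "tz": -0.0058, "yaw": 0, "fingers": 1},
    {"tx": 0, "ty": 0.082, "tz": -0.0036, "yaw": 0, "fingers": 1},
    {"tx": 0, "ty": 0.0983, "tz": 0.0, "yaw": 0, "fingers": 1},
    {"tx": 0, "ty": 0.0983, "tz": 0.0, "yaw": 0, "fingers": 1}
  ]
}}

```text
time: 19.8
ee_pos: [589.7, 140.5, 250.6]
ee_rot: [0.001, 0.999, 0.034, 0.0]
force: [3.5, 0.2, 6.4]
width: 35.9
```

```bash
python3 go.py 590 24 140 3.86
python3 - <<'E'
from h import *
S=snapshot("side");save(S,"s18",(190,60,310,220),5)
E
```

```text
t 19.8 pos [589.7 140.5 250.6] jaw 3.88 zax [ 8.0e-04 -1.8e-03 -1.0e+00] F [3.5 0.2 6.4] w 35.9
txyz mm [ -7.6 116.1 110.9] yaw 0.017155659398341072 q7 -0.46
```

View pics/s18.png

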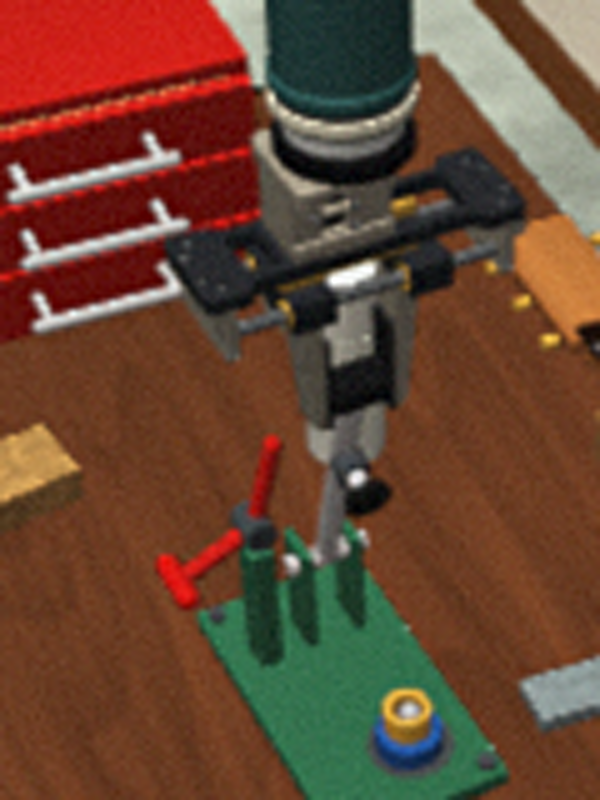

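{"method": "apply_moves", "body": {
  "targets": [
    {"tx": 0, "ty": 0.0157, "tz": 0.0052, "yaw": 0, "fingers": 1},
    {"tx": 0, "ty": 0.0312, "tz": 0.0113, "yaw": 0, "fingers": 1},
    {"tx": 0, "ty": 0.0457, "tz": 0.019, "yaw": 0, "fingers": 1},
    {"tx": 0, "ty": 0.0599, "tz": 0.0279, "yaw": 0, "fingers": 1},
    {"tx": 0, "ty": 0.0729, "tz": 0.0378, "yaw": 0, "fingers": 1},
    {"tx": 0, "ty": 0.0852, "tz": 0.0492, "yaw": 0, "fingers": 1},
    {"tx": 0, "ty": 0.1006, "tz": 0.0665, "yaw": 0, "fingers": 1},
    {"tx": 0, "ty": 0.1154, "tz": 0.0885, "yaw": 0, "fingers": 1},
    {"tx": 0, "ty": 0.1258, "tz": 0.1093, "yaw": 0, "fingers": 1},
    {"tx": 0, "ty": 0.1335, "tz": 0.1312, "yaw": 0, "fingers": 1},
    {"tx": 0, "ty": 0.138, "tz": 0.1505, "yaw": 0, "fingers": 1},
    {"tx": 0, "ty": 0.138, "tz": 0.1505, "yaw": 0, "fingers": 1}
  ]
}}

```text
time: 21.35
ee_pos: [599.1, 5.6, 98.5]
ee_rot: [-0.001, 0.999, 0.035, 0.0]
force: [6.4, -0.4, 2.8]
width: 35.6
```

```bash
python3 go.py 597.4 3.1 66 3.86
python3 - <<'E'
from h import *
S=snapshot("side");save(S,"s19",(210,120,310,240),6)
E
```

```text
t 21.35 pos [599.1   5.6  98.5] jaw 4.05 zax [ 5.0e-04  1.3e-03 -1.0e+00] F [ 6.4 -0.4  2.8] w 35.6
txyz mm [-1.9  2.4 32.5] yaw 0.19071355863985673 q7 -0.31
```

View pics/s19.png

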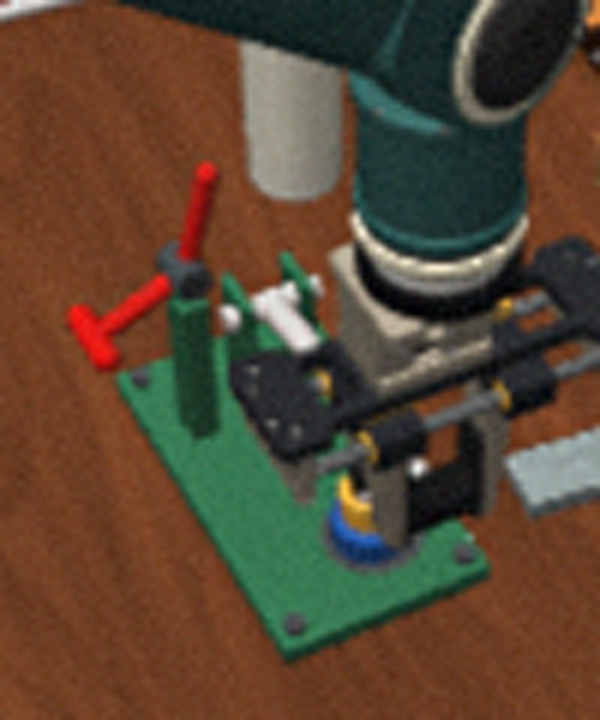

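{"method": "apply_moves", "body": {
  "targets": [
    {"tx": 0.001, "ty": 0.0012, "tz": 0.008, "yaw": 0, "fingers": 1},
    {"tx": 0.001, "ty": 0.0021, "tz": 0.0165, "yaw": 0, "fingers": 1},
    {"tx": 0.001, "ty": 0.0028, "tz": 0.0264, "yaw": 0, "fingers": 1},
    {"tx": 0.001, "ty": 0.0029, "tz": 0.033, "yaw": 0, "fingers": 1},
    {"tx": 0.001, "ty": 0.0029, "tz": 0.033, "yaw": 0, "fingers": 1},
    {"tx": 0.001, "ty": 0.0029, "tz": 0.033, "yaw": 0, "fingers": 1}
  ]
}}

```text
time: 22.15
ee_pos: [599.4, 3.1, 67.8]
ee_rot: [0.0, 0.999, 0.036, -0.0]
force: [-0.9, 0.8, 13.4]
width: 36.1
```

```bash
python3 go.py 597.4 3.1 66 3.86
python3 - <<'E'
from h import *
S=snapshot("side");save(S,"s20",(210,120,310,240),6)
E
```

```text
t 22.15 pos [599.4   3.1  67.8] jaw 4.08 zax [-8.e-04 -7.e-04 -1.e+00] F [-0.9  0.8 13.4] w 36.1
txyz mm [-2.  -0.2  1.8] yaw 0.21542319253605058 q7 -0.33
```

View pics/s20.png

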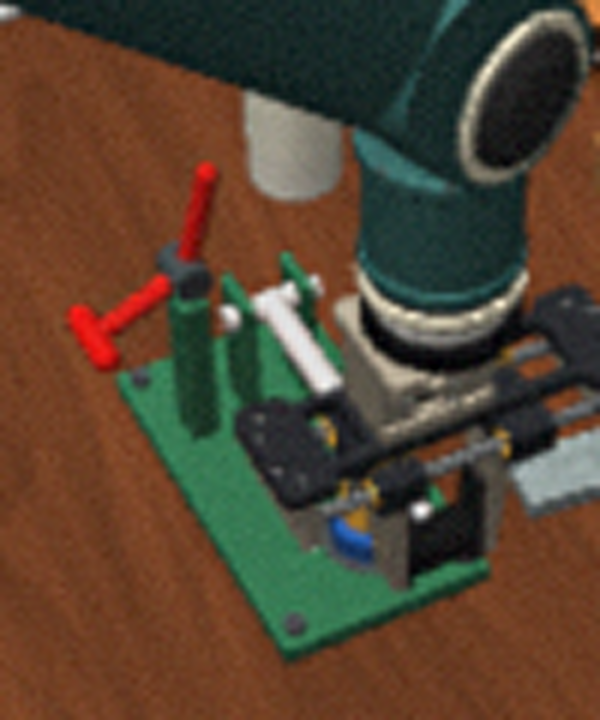

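13.4 N is about the foot's full load. I press 1 mm at a time to see whether it is hard on the stop.

{"method": "apply_moves", "body": {
  "targets": [
    {"tx": 0.0, "ty": 0.0, "tz": 0.001, "yaw": 0, "fingers": 1},
    {"tx": 0.0, "ty": 0.0, "tz": 0.001, "yaw": 0, "fingers": 1}
  ]
}}

```text
time: 22.45
ee_pos: [599.4, 3.1, 67.7]
ee_rot: [0.001, 0.999, 0.036, -0.0]
force: [-3.6, 0.1, 20.2]
width: 35.7
```

{"method": "apply_moves", "body": {
  "targets": [
    {"tx": 0.0, "ty": 0.0, "tz": 0.001, "yaw": 0, "fingers": 1},
    {"tx": 0.0, "ty": 0.0, "tz": 0.001, "yaw": 0, "fingers": 1}
  ]
}}

```text
time: 22.7
ee_pos: [599.5, 3.1, 67.6]
ee_rot: [0.001, 0.999, 0.036, -0.0]
force: [-5.5, -0.8, 27.5]
width: 36.0
```

Run:
```python
from h import *
p0=np.array([592.7,72.9]);a=0.067;ex=np.array([np.cos(a),np.sin(a)]);ey=np.array([-np.sin(a),np.cos(a)])
W=lambda x,y,z:np.r_[p0+x*ex+y*ey,z]
for i in range(5):
    S=snapshot("side");s=bot.sense();print(s["time"],s["ee_pos"].round(1),s["force"].round(1),round(s["width"],1))
save(S,"s21",(230,150,310,230),8)
for n,y in(("grip",-70),("bar60",60),("bar100",100)):print(n,(proj("side",W(0,y,85))-[230,150])*8)
for u in W(-18,-70,85),:print("barrel -x end",(proj("side",u)-[230,150])*8)
save(snapshot("top"),"t21",(150,160,310,270),5)
```

```text
22.75 [599.5   3.1  67.6] [-5.5 -0.8 25.9] 35.5
22.8 [599.5   3.1  67.6] [-5.1 -1.2 26.5] 35.6
22.85 [599.5   3.1  67.6] [-5.4 -0.8 27. ] 35.6
22.9 [599.5   3.1  67.6] [-5.7 -1.6 27.1] 35.5
22.95 [599.5   3.1  67.6] [-6.1 -1.3 26.7] 35.7
grip [415.99298316 481.06048139]
bar60 [263.5126479  260.16455551]
bar100 [220.03680096 197.18176204]
barrel -x end [374.10337354 498.17635587]
```

View pics/s21.png

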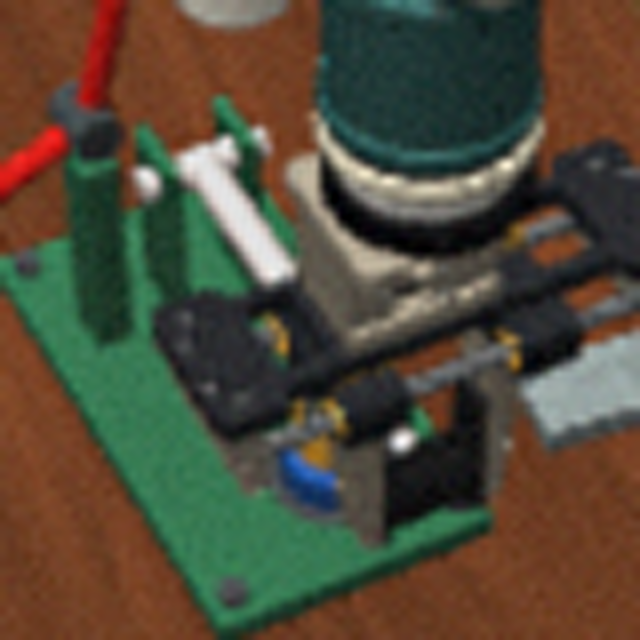

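View pics/t21.png

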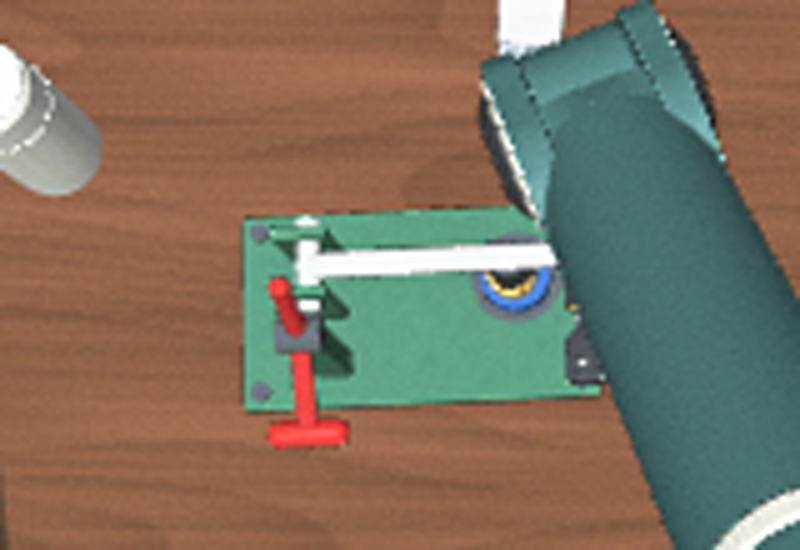

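The lever is level along the expected pixels (bar at (263,260) in the crop). The foot sits over the brass, and the load is steady at 27 N with no motion, so it is on the stop. The catch is still over. I hand in.

```bash
python3 -c "
from bench import ticket;print(ticket.job_done())"
```

```text
the job is handed in; nothing more can be done
None
```

The job is done and handed in at about 23 s of the 72 s. The arm still holds the lever down on its stop. The order was blue collar onto the post, brass bushing on top, red catch over to its stop, then the lever pulled down by its grip.

Last checks:
- **Rings:** in the pictures taken after each release, both rings sat home, with the post tip just inside the brass. At the end the gripper and lever partly hide the stack.
- **Catch:** it rests at its full-flip position. Pressing harder, up to 23 N, did not move it.
- **Lever:** it is level in the side view and the top view shows the foot over the bushing. Two further 1 mm commands moved it only about 0.1 mm each while the force rose from 13 to 27 N, so it is on the stop. It held steady at about 27 N over the last readings.
- **Other objects:** nothing else was touched, including the black collar and the white look-alikes. I did not take a final full-bench picture to confirm it.

No check failed. The arm's position readings wandered by 1 to 2 mm during the job, and I allowed for that using the cameras and the force readings.

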